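# Switch off the warm jewellery bath and take off its hot lid

### The arm

A 6-joint arm with a two-finger parallel gripper is mounted at the origin on the work surface. World frame = base frame: x ahead of the robot, y to its left, z up, the work surface at z = 0. Lengths are in m, angles in rad, forces in N, time in s.
With the tool pointing down it reaches from about 0.35 to 0.775 m from the base axis. Payload 5.5 kg.
Tool frame: the origin (TCP) lies between the finger pads; the fingertips stand 25 mm ahead of it and the grasp point (between the pads) lies 6 mm ahead of it; z points along the fingers, x is the direction in which the jaws open and shut, and the axes are right-handed (so a half turn about z gives the same grasp; the last joint's range is limited). The gripper opens to 85 mm and grips with 20 to 120 N. Pads are 22 mm wide; open, the fingers measure 114 mm over their backs; the gripper's body (76 mm by 85 mm) begins 54 mm behind the grasp point. The pads swing forward as they close: fully open they stand 13 mm farther back than shut.
Start: joints at [-1.472, 0.313, 0.046, 1.304, 0, 1.431], TCP at [0.136, -0.559, 0.256] pointing down, gripper open.
Joint ranges: [-2.76, 2.76], [-0.86, 1.69], [-1.03, 1.26], [-2.2, 2.34], [-1.47, 1.5], [-3.14, 3.14]. Speed limits (rad/s): [2.57, 2.57, 3.14, 3.14, 3.14, 3.14].

### API

Orientations are given as a rotation vector (axis times angle).
In Python, from plant import robot, grab_frame, calibration, silhouettes, pinpoint gives the robot as it stands. The module is installed in compiled form; this text tells all that it offers.
- The arm moves only by the tool carry_out, never from a script. Its arguments are lists of equal length, an entry for each row: "dr": the turn, a rotation vector about the tool's x, y, z in degrees, a list of three; "translation": the shift along the tool's x, y, z in cm, a list of three; "jaw": the opening, from 0 (shut) to 1 (fully open). In form: {"dr": [[rx, ry, rz], ...], "translation": [[x, y, z], ...], "jaw": [jaw, ...]}. A call has 1 to 5 rows; each row is the pose to reach, as a shift and turn from the pose commanded when the call began, along the tool's axes at that moment; what a row does not reach only later rows make up. A row lasts 1/8 s, in which the tool goes at most 62.5 mm and 10.7 degrees, less where a joint would pass 70% of its speed; a pose out of reach is approached as far as the arm can. A call with a gripper value outside its range is refused whole. The fingers move at their own pace and stop on an object; the grip force is fixed at half the most. Time passes only in rows, so rows that repeat a pose let the fingers close. It gives the time, the measured TCP pose, the force and the opening at its end, in the units of the state.
- robot.state(): the state, without advancing time (a new reading comes with each control period).
- grab_frame(name): name is "scene" or "top" or "wrist"; returns the picture (480x640x3 uint8, red, green, blue); there is no depth.
- calibration(name): a dict with "vfov" (degrees; the focal length in pixels is half the picture's height over the tangent of half this angle, whatever the lens; pixels are square), "cx", "cy" (the principal point, pixels), "R" (3x3) and "t" (3): a world point X has camera coordinates R X + t; the wrist camera has in their place "mount" (4x4, takes a point from camera to tool coordinates, whose origin is the TCP and whose axes are the tool frame's). Camera axes: x right, y down, z forward; pixel columns grow to the right and rows downward; lengths in m; the calibration is good to about 2 mm. The wrist camera is an equidistant fisheye: a pixel r from the principal point sees the ray r / f radians off the axis. A picture is of the moment at which its call begins: read the wrist's pose just before it. calibration takes no time and is no camera call.
- robot.close_job(): hands the job in, once; it reports no verdict.
Trained networks look in the newest picture that a camera, given by its name, has taken for a name from the list of things; names that differ only in an ending like _2 or _b are one class to them, and where a whole thing is asked for, a point or a joint stands for the part that bears it (a point fixed in the world has none). Each returns a list of dicts, best first, with "p" (0 to 1); they miss things now and then, are a little off and sometimes report something else, mostly with a low value. They report only what shows in the picture. A call takes as long as a camera call. They do not tell look-alikes from the thing itself.
- silhouettes(camera, target): "mask" (480x640 bool, what is visible of it).
- pinpoint(camera, target): "xyz" ([x, y, z] in m, in the coordinates of the camera as it stood for that picture, good to about 4 mm: a listed point, or the origin of a listed thing).
The state is a dict: "clock": time; "qpos": joint angles; "qd": joint speeds; "tau": joint torques, N m; "eef_pos": TCP position; "ee_rot": TCP orientation; "force": force on the tool from outside, world axes, zero at the start; "ft_torque": the same for the moment, N m; "grip_width": finger opening in m.
Only numpy, scipy, OpenCV 4.12 (cv2) and the standard library are available. Lean on these libraries where they do the work, as an engineer would, in place of code of your own. Each camera call takes 0.05 s, during which the arm holds its last target.

### The job

The jewellery has finished in the heated cleaning bath: first flip the bath's toggle switch over to off (towards the bath's front), then use the blue-handled lid lifter to raise the hot lid by its loop, level, clear of the bath. Lower the lid gently onto the middle of the cork pad, then take the lifter out and stand it upright on the counter. Never touch the hot lid with the gripper or arm, do not let it tip, and leave the other goods on the counter where they are.

Things in the scene. Friction and masses are not known exactly. Their poses are not given: they have to be found in the camera images.
- cleaner: White heated cleaning bath, fixed, 200 (x) x 290 (y) x 100 mm high (all sizes in mm). Origin at the centre of its underside; its front faces its own -x, z up. The tank opening (120 x 120) is centred at y = +45 and its rim is the 100 high top; the switch stands on the top at y = -100.
- switch_pivot (a point): Pivot of the toggle switch: fixed in the bath at (0, -100, 106) mm of cleaner, 6 above its top; axes as cleaner.
- bat (a joint): Toggle bat: steel stem, red grip of 16 mm diameter, end 66 mm from the pivot. Angle in rad about the bath's y axis: 0 = on, the start, leaning 0.42 rad to the bath's +x (back, green dot); 0.42 = upright; 0.84 = off, leaning 0.42 to its -x (front, white dot). Over-centre spring: pushed at the grip from behind with about 2 N until past upright, it snaps to the off stop.
- lid: Hot steel lid, flat plate 150 (x) x 170 (y) x 6 mm thick, about 0.3 kg, lying loose on the bath's rim over the tank (underside 100 above the counter). Origin at the centre of its underside, z up. A black loop handle stands on it.
- lid_loop (a point): Middle of the cross bar of the lid's loop handle, 56 mm above the lid's origin; axes as the lid. The loop is an arch of 10 diameter bar in the lid's y-z plane: cross bar along y, uprights at y = -45 and +45. The opening under the bar is 45 high above the plate and 80 wide.
- lifter: C-shaped lid lifter standing upright on the counter, 0.22 kg. Origin at the centre of its underside, z up. Steel blade below: x -46 to +46, 40 wide (y), 6 mm thick, with a lip at x 40 to 46 up to 16 high. Spine at x -46 to -36, 24 wide. The mouth opens to +x: the blade goes under the loop's bar by moving along its +x, bar across the blade.
- lifter_handle (a point): Centre of the lifter's blue handle, 83 mm above the lifter's origin; axes as the lifter. The handle runs x -46 to +40 of the lifter, 24 thick (y), from 62 to 104 high; grip it across y.
- pad: Cork pad, fixed, 200 x 200 x 8 mm thick, to the left or the right of the bath. Origin at the centre of its underside.
- gift_box: Bystander (sizes in mm): dark red gift box with a gold band, 80 x 80 x 45; origin at the centre of its underside.
- magnifier: Bystander (sizes in mm): hand magnifier lying flat, round 68 mm lens with a 90 mm wooden handle, 10 high; origin at the centre of its underside (of the lens for the magnifier).
- ring_tray: Bystander (sizes in mm): black tray of rings, 120 x 170 x 22; origin at the centre of its underside.
- card_terminal: Bystander (sizes in mm): black card terminal lying flat, 150 x 75 x 30; origin at the centre of its underside.
- bangle: Bystander (sizes in mm): gold bangle lying flat, 72 across, 14 high; origin at the centre of its underside.
- spray_bottle: Bystander (sizes in mm): white spray bottle, 60 across, 170 high; origin at the centre of its underside.
There are look-alikes about, which are no part of the job. Leave any green or purple look-alike of the lifter alone.

How it is judged:
By the outcome, as a careful person would: the job done as asked, in the order asked, and still so for the second after the job is handed in, with the robot touching nothing.
It also fails if it takes over 72 s, if anything falls off the work surface, if the arm or the gripper's body presses on something with over 40 N, if the wrist force passes 120 N, or if a joint passes its speed limit or range.

## Working session

There is one attempt and no reset: what is moved stays moved. The work goes in short steps, Python scripts to look and compute and a tool call to move; the robot and the scene stay as the last step left them, time stands still between calls to the robot, and variables do not carry over. Pictures are saved under pics/ and viewed, and the job is handed in when it is done.

Besides the shell and the picture viewer there is one more tool, called after "Request:" by a JSON object that holds its "fn" and its "kwargs", one argument or row to a line. carry_out: Moves the arm, as the interface text tells. Its arguments: {"type":"object","properties":{"dr":{"type":"array"},"translation":{"type":"array"},"jaw":{"type":"array"}},"required":["dr","translation","jaw"]}

```bash
mkdir -p pics
cat > h.py <<'E'
import numpy as np, cv2
from plant import robot, grab_frame, calibration, silhouettes, pinpoint
from scipy.spatial.transform import Rotation as Ro
def snap(n,f):
    im=grab_frame(n); cv2.imwrite('pics/'+f,im[:,:,::-1]); return im
def world(n,p):
    c=calibration(n)
    if n=='wrist':
        s=robot.state(); M=np.array(c['mount']); q=M[:3,:3]@p+M[:3,3]
        return Ro.from_rotvec(s['ee_rot']).as_matrix()@q+s['eef_pos']
    return np.array(c['R']).T@(np.array(p)-c['t'])
def proj(n,X):
    c=calibration(n); f=240/np.tan(np.radians(c['vfov'])/2)
    p=np.array(c['R'])@X+c['t']; return np.array([c['cx']+f*p[0]/p[2],c['cy']+f*p[1]/p[2]])
def ray_z(n,u,v,z):
    c=calibration(n); f=240/np.tan(np.radians(c['vfov'])/2);R=np.array(c['R'])
    d=R.T@np.array([(u-c['cx'])/f,(v-c['cy'])/f,1]); o=-R.T@np.array(c['t'])
    return o+d*(z-o[2])/d[2]
E
python3 - <<'E'
from h import *
print(robot.state())
for n in ['scene','top']:
    snap(n,n+'0.png')
    for t in ['cleaner','switch_pivot','lid','lid_loop','lifter','lifter_handle','pad']:
        print(n,t,[(np.round(world(n,d['xyz']),3).tolist(),round(d['p'],2)) for d in pinpoint(n,t)])
E
```

```text
{'clock': 0.0, 'qpos': array([-1.47160505e+00,  3.14039067e-01,  4.49611567e-02,  1.30360494e+00,
        1.41512152e-06,  1.43120618e+00]), 'qd': array([-0.0004296 , -0.0009951 ,  0.00032878, -0.00120651,  0.00031221,
        0.00040861]), 'tau': array([-5.52550282e-04, -4.80629611e+01,  2.98532706e+01,  1.94533705e-02,
       -1.68971487e-04, -2.00076738e-05]), 'eef_pos': array([ 0.13594731, -0.55820873,  0.25537955]), 'ee_rot': array([-2.46914657e+00,  1.94019636e+00,  2.05015837e-03]), 'force': array([-0.32048814, -0.40614306, -0.37465074]), 'ft_torque': array([-0.00472537, -0.02818874,  0.04575528]), 'grip_width': 0.08550653046641121}
scene cleaner [([0.614, -0.024, -0.0], 0.79), ([0.726, -0.329, 0.0], 0.27)]
scene switch_pivot [([0.649, -0.121, 0.106], 0.75)]
scene lid [([0.598, 0.014, 0.103], 0.84), ([0.603, 0.017, 0.155], 0.59)]
scene lid_loop [([0.601, 0.016, 0.152], 0.61)]
scene lifter [([0.477, -0.485, -0.005], 0.83), ([0.33, -0.351, -0.001], 0.81), ([0.463, -0.359, 0.001], 0.61), ([0.386, 0.136, 0.003], 0.61)]
scene lifter_handle [([0.482, -0.484, 0.081], 0.83), ([0.463, -0.359, 0.08], 0.72), ([0.336, -0.354, 0.08], 0.62)]
scene pad [([0.45, 0.364, -0.003], 0.94), ([0.524, 0.58, 0.0], 0.56)]
top cleaner []
top switch_pivot [([0.644, -0.116, 0.104], 0.86)]
top lid [([0.606, 0.016, 0.099], 0.55)]
top lid_loop [([0.606, 0.016, 0.155], 0.55), ([0.387, 0.135, 0.001], 0.17)]
top lifter [([0.482, -0.485, 0.0], 0.92), ([0.465, -0.358, -0.002], 0.59), ([0.334, -0.357, -0.002], 0.55), ([0.469, -0.355, 0.084], 0.38)]
top lifter_handle [([0.468, -0.358, 0.084], 0.71)]
top pad [([0.454, 0.367, -0.003], 0.84), ([0.643, -0.12, 0.106], 0.34)]
```

View pics/scene0.png

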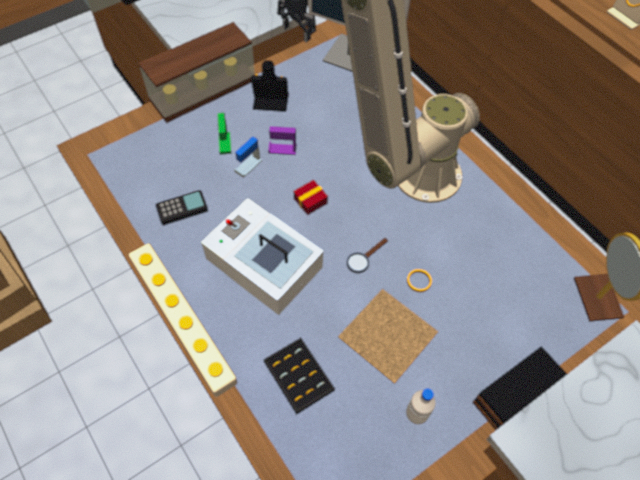

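View pics/top0.png

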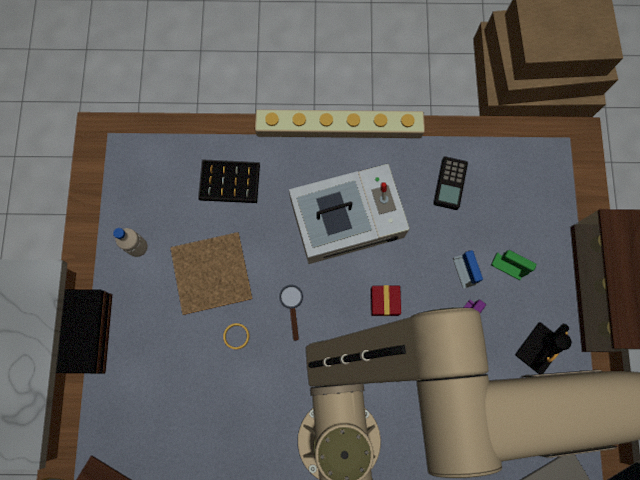

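The scene camera shows three lifters: green (224,133), blue (247,155) and purple (282,140). The blue one at about (0.465, -0.358) fits the description. I'll check it in enlarged crops and measure the orientations.

Run:
```python
from h import *
a=cv2.imread('pics/scene0.png');b=cv2.imread('pics/top0.png')
A=cv2.resize(a[110:200,200:310],None,fx=3.5,fy=3.5,interpolation=2);B=cv2.resize(b[235:325,440:550],None,fx=3.5,fy=3.5,interpolation=2)
A=np.hstack([A,B])
C=cv2.resize(a[190:320,190:340],None,fx=2.5,fy=2.2,interpolation=2);D=cv2.resize(b[155:270,280:420],None,fx=2.5,fy=2.5,interpolation=2)
C=cv2.resize(C,(385,280));D=cv2.resize(D,(385,280));C=np.hstack([C,D])
cv2.imwrite('pics/crop0.png',np.vstack([A[:,:770],C]))
for n in ['scene','top']:
    grab_frame(n)
    for t,z in [('cleaner',.1),('pad',.008),('lid',.106),('lifter',.05),('lid_loop',.15)]:
        for d in silhouettes(n,t)[:4]:
            m=d['mask'].astype(np.uint8); ys,xs=np.nonzero(m)
            if len(xs)<10: continue
            r=cv2.minAreaRect(np.c_[xs,ys].astype(np.float32))
            P=np.array([ray_z(n,u,v,z)[:2] for u,v in cv2.boxPoints(r)])
            print(n,t,round(d['p'],2),len(xs),np.round([xs.mean(),ys.mean()]), P.round(3).tolist())
```

```text
scene cleaner 0.78 5232 [257. 255.] [[0.785, -0.116], [0.563, -0.227], [0.475, 0.114], [0.689, 0.199]]
scene pad 0.73 4879 [387. 335.] [[0.577, 0.292], [0.376, 0.23], [0.333, 0.439], [0.528, 0.49]]
scene lid 0.98 2882 [273. 254.] [[0.701, -0.038], [0.555, -0.108], [0.506, 0.075], [0.648, 0.135]]
scene lifter 0.93 680 [248. 156.] [[0.53, -0.379], [0.402, -0.425], [0.395, -0.334], [0.521, -0.291]]
scene lifter 0.65 395 [223. 135.] [[0.454, -0.576], [0.421, -0.559], [0.501, -0.4], [0.532, -0.416]]
scene lifter 0.64 679 [283. 140.] [[0.401, -0.333], [0.333, -0.428], [0.261, -0.37], [0.331, -0.276]]
scene lifter 0.46 4891 [387. 335.] [[0.59, 0.304], [0.397, 0.241], [0.351, 0.447], [0.538, 0.499]]
scene lid_loop 0.7 2812 [273. 254.] [[0.709, -0.015], [0.57, -0.082], [0.522, 0.096], [0.658, 0.154]]
scene lid_loop 0.48 540 [362. 258.] [[0.467, 0.159], [0.329, 0.173], [0.346, 0.236], [0.482, 0.221]]
top cleaner 0.65 4908 [358. 212.] [[0.676, 0.148], [0.762, -0.141], [0.544, -0.193], [0.462, 0.088]]
top pad 0.86 4843 [210. 273.] [[0.53, 0.491], [0.573, 0.289], [0.375, 0.243], [0.334, 0.44]]
top lid 0.92 3228 [333. 213.] [[0.65, 0.122], [0.704, -0.043], [0.559, -0.084], [0.507, 0.078]]
top lid 0.71 627 [291. 304.] [[0.403, 0.16], [0.404, 0.102], [0.262, 0.1], [0.261, 0.157]]
top lifter 0.76 771 [467. 269.] [[0.498, -0.31], [0.522, -0.373], [0.43, -0.401], [0.407, -0.339]]
top lifter 0.65 750 [513. 264.] [[0.477, -0.421], [0.532, -0.452], [0.479, -0.549], [0.424, -0.517]]
top lifter 0.57 146 [475. 305.] [[0.359, -0.343], [0.387, -0.353], [0.371, -0.4], [0.343, -0.39]]
top lid_loop 0.67 3217 [333. 214.] [[0.636, 0.119], [0.688, -0.041], [0.544, -0.081], [0.494, 0.076]]
```

View pics/crop0.png

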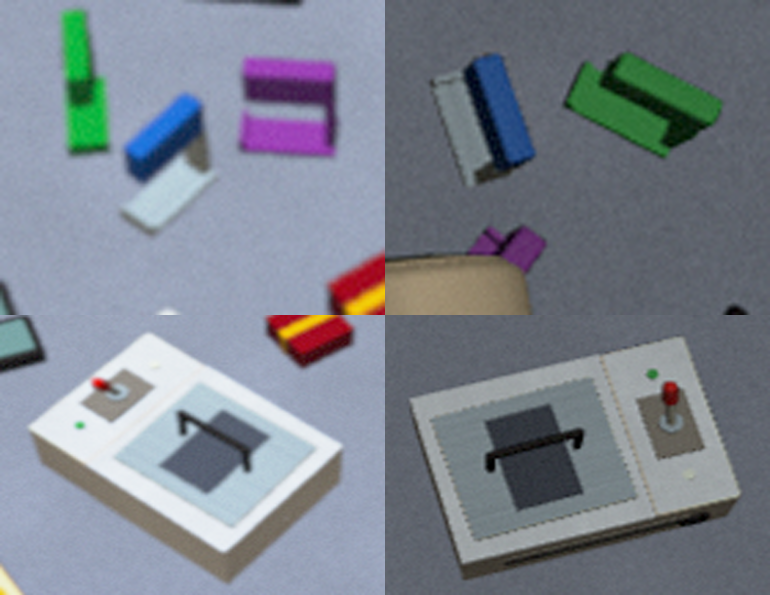

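Blue lifter confirmed: its spine is nearest the robot, the mouth opens away (+x at about 18–20°), and it is the only blue one. The bath's yaw is about 17°. First job is the switch, so I'm planning the approach behind the bat.

```bash
cat >> h.py <<'E'
def plan(X,yaw_x):
    """tool down, tool x axis at world angle yaw_x deg"""
    s=robot.state();R0=Ro.from_rotvec(s['ee_rot'])
    a=np.radians(yaw_x);c,sn=np.cos(a),np.sin(a)
    R1=Ro.from_matrix(np.array([[c,sn,0],[sn,-c,0],[0,0,-1]]))
    print('dr',np.degrees((R0.inv()*R1).as_rotvec()).round(2),'tr',(R0.inv().apply(np.array(X)-s['eef_pos'])*100).round(2), 'F',np.round(s['force'],1),'t',s['clock'],'w',round(s['grip_width'],4),s['eef_pos'].round(4))
def bath(x,y,z,yaw=17,piv=(0.6465,-0.1185)):
    a=np.radians(yaw);y=y+.1
    return np.array([piv[0]+x*np.cos(a)-y*np.sin(a),piv[1]+x*np.sin(a)+y*np.cos(a),z])
E
python3 -c "
from h import *
X=bath(.075,-.1,.25);print(X);plan(X,-73)
print(calibration('wrist'))"
```

```text
[ 0.71822286 -0.09657212  0.25      ]
dr [ 0.   -0.01 -3.32] tr [-31.13 -67.5    0.63] F [-0.1  0.3 -0.7] t 1.4 w 0.0852 [ 0.136  -0.5587  0.2563]
{'vfov': 65.70646984690485, 'cx': 320.6530859163069, 'cy': 241.06189812078912, 'mount': array([[ 9.99999306e-01, -9.65547630e-04, -6.75804258e-04,
         3.74424049e-04],
       [ 1.12573232e-03,  9.52290206e-01,  3.05191901e-01,
        -7.80299494e-02],
       [ 3.48884460e-04, -3.05192449e-01,  9.52290632e-01,
        -1.17790191e-01],
       [ 0.00000000e+00,  0.00000000e+00,  0.00000000e+00,
         1.00000000e+00]])}
```

Request:
{"fn": "carry_out", "kwargs": {
  "dr": [
    [0, 0, -3.3],
    [0, 0, -3.3],
    [0, 0, -3.3],
    [0, 0, -3.3],
    [0, 0, -3.3]
  ],
  "translation": [
    [-2.5, -5.4, 0],
    [-5, -10.8, 0],
    [-7.5, -16.2, 0],
    [-10, -21.6, 0],
    [-12.5, -27, 0]
  ],
  "jaw": [0, 0, 0, 0, 0]
}}

```text
clock: 2.02
eef_pos: [0.3701, -0.3722, 0.2565]
ee_rot: [2.525, -1.869, 0.001]
force: [0.8, -1.9, -0.8]
grip_width: -0.0005
```

```bash
python3 -c "
from h import *
plan(bath(.075,-.1,.25),-73)"
```

```text
dr [-0.02 -0.05 -0.03] tr [-16.2  -41.34   0.65] F [ 0.8 -1.9 -0.8] t 2.025 w -0.0005 [ 0.3701 -0.3722  0.2565]
```

Request:
{"fn": "carry_out", "kwargs": {
  "dr": [
    [0, 0, 0],
    [0, 0, 0],
    [0, 0, 0],
    [0, 0, 0],
    [0, 0, 0]
  ],
  "translation": [
    [-2.2, -5.6, 0],
    [-4.4, -11.2, 0],
    [-6.6, -16.8, 0],
    [-8.8, -22.4, 0],
    [-11, -28, 0]
  ],
  "jaw": [0, 0, 0, 0, 0]
}}

```text
clock: 2.65
eef_pos: [0.6059, -0.185, 0.2565]
ee_rot: [2.525, -1.869, 0.001]
force: [0.0, -0.5, 0.6]
grip_width: 0.0002
```

```bash
python3 -c "
from h import *
plan(bath(.075,-.1,.25),-73)"
```

```text
dr [-0.02 -0.04 -0.01] tr [ -5.18 -13.32   0.65] F [ 0.  -0.5  0.6] t 2.65 w 0.0002 [ 0.6059 -0.185   0.2565]
```

Request:
{"fn": "carry_out", "kwargs": {
  "dr": [
    [0, 0, 0],
    [0, 0, 0],
    [0, 0, 0],
    [0, 0, 0]
  ],
  "translation": [
    [-2, -5, 0],
    [-4, -10, 0],
    [-5.2, -13.3, 0.5],
    [-5.2, -13.3, 0.6]
  ],
  "jaw": [0, 0, 0, 0]
}}

```text
clock: 3.15
eef_pos: [0.7178, -0.0955, 0.2484]
ee_rot: [2.528, -1.864, -0.002]
force: [0.7, -0.1, 1.0]
grip_width: -0.0002
```

```bash
python3 -c "
from h import *
plan(bath(.075,-.1,.16),-73)
snap('wrist','w1.png')
for t in ['switch_pivot','lid','lid_loop','bat']:
    print(t,[(np.round(world('wrist',d['xyz']),3).tolist(),round(d['p'],2)) for d in pinpoint('wrist',t)])
"
```

```text
dr [0.07 0.05 0.18] tr [ 0.12 -0.02  8.83] F [ 0.7 -0.1  1. ] t 3.15 w -0.0002 [ 0.7178 -0.0955  0.2484]
switch_pivot [([0.274, 0.286, 0.005], 0.36)]
lid [([0.602, 0.018, 0.099], 0.66)]
lid_loop [([0.599, 0.013, 0.163], 0.56)]Traceback (most recent call last):
  File "<string>", line 6, in <module>
    print(t,[(np.round(world('wrist',d['xyz']),3).tolist(),round(d['p'],2)) for d in pinpoint('wrist',t)])
                                                                                     ~~~~~~~~^^^^^^^^^^^
ValueError: it knows: bangle, card_terminal, cleaner, gift_box, lid, lid_loop, lifter, lifter_handle, magnifier, pad, ring_tray, spray_bottle, switch_pivot
```

View pics/w1.png

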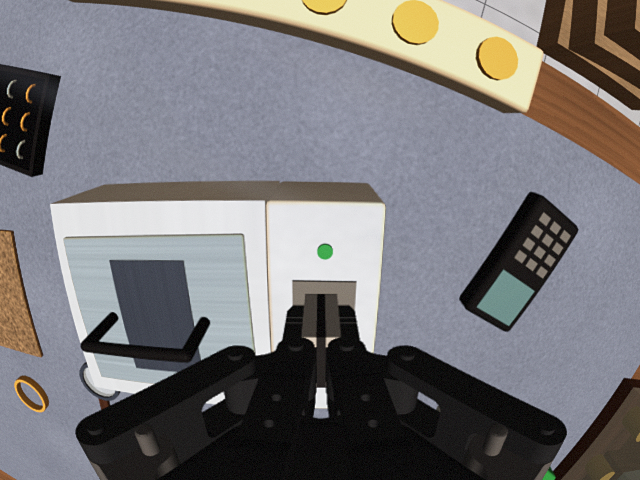

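The wrist picture shows the closed fingers at column 320 and the switch plate at column 324, so they are lined up. Descending behind the bat.

Request:
{"fn": "carry_out", "kwargs": {
  "dr": [
    [0, 0, 0],
    [0, 0, 0],
    [0, 0, 0]
  ],
  "translation": [
    [0.1, 0, 4.5],
    [0.1, 0, 8.8],
    [0.1, 0, 8.8]
  ],
  "jaw": [0, 0, 0]
}}

```text
clock: 3.72
eef_pos: [0.7134, -0.0994, 0.1588]
ee_rot: [2.521, -1.869, -0.011]
force: [-0.7, 0.6, 0.1]
grip_width: 0.0001
```

Request:
{"fn": "carry_out", "kwargs": {
  "dr": [
    [0, 0, 0],
    [0, 0, 0],
    [0, 0, 0],
    [0, 0, 0],
    [0, 0, 0]
  ],
  "translation": [
    [0, 1.3, 0],
    [0, 2.6, 0],
    [0, 3.6, 0],
    [0, 4.5, 0],
    [0, 5.4, 0]
  ],
  "jaw": [0, 0, 0, 0, 0]
}}

```text
clock: 4.35
eef_pos: [0.6648, -0.115, 0.1633]
ee_rot: [-2.525, 1.869, -0.002]
force: [0.4, -0.2, 0.4]
grip_width: -0.0001
```

Request:
{"fn": "carry_out", "kwargs": {
  "dr": [
    [0, 0, 0],
    [0, 0, 0],
    [0, 0, 0]
  ],
  "translation": [
    [0, 0.7, 0],
    [0, 1.4, 0],
    [0, 1.4, 0]
  ],
  "jaw": [0, 0, 0]
}}

```text
clock: 4.72
eef_pos: [0.6509, -0.1188, 0.1619]
ee_rot: [2.524, -1.869, -0.002]
force: [0.4, 0.3, -0.4]
grip_width: 0.0001
```

```bash
python3 -c "
from h import *
a=snap('scene','s2.png');b=snap('top','t2.png');w=snap('wrist','w2.png')
A=cv2.resize(a[190:290,190:330],(420,300),interpolation=2);B=cv2.resize(b[155:255,280:420],(420,300)); 
cv2.imwrite('pics/c2.png',np.vstack([np.hstack([A,B])[:,:800,::-1],np.hstack([cv2.resize(w,(400,300)),cv2.resize(b,(400,300))])[:,:,::-1]]))
plan(bath(.075,-.1,.16),-73)
"
```

```text
dr [ 0.   -0.   -0.01] tr [-0.17 -7.    0.21] F [-0.2  0.6  0.2] t 4.875 w 0.0003 [ 0.6518 -0.1187  0.1622]
```

View pics/c2.png

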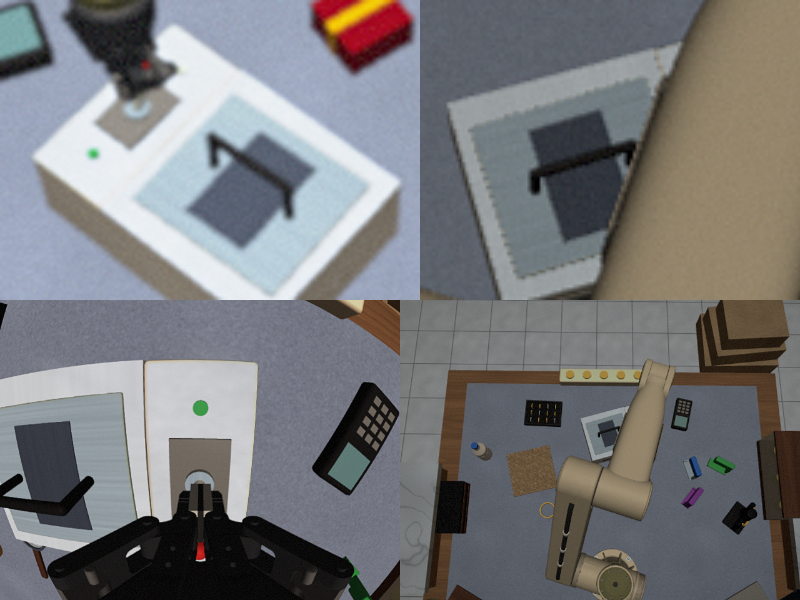

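Force is near zero and the red grip shows on the front side of the fingers. Lifting away to check.

Request:
{"fn": "carry_out", "kwargs": {
  "dr": [
    [0, 0, 0],
    [0, 0, 0],
    [0, 0, 0],
    [0, 0, 0],
    [0, 0, 0]
  ],
  "translation": [
    [0, -0.5, -4],
    [0, -0.5, -9],
    [3, 4, -9.5],
    [6, 8, -9.5],
    [9, 12, -9.5]
  ],
  "jaw": [0, 0, 0, 0.5, 1]
}}

```text
clock: 5.5
eef_pos: [0.5627, -0.2407, 0.2575]
ee_rot: [2.526, -1.868, 0.001]
force: [0.3, -0.3, 0.1]
grip_width: 0.0359
```

Request:
{"fn": "carry_out", "kwargs": {
  "dr": [
    [0, 0, 0],
    [0, 0, 0],
    [0, 0, 0]
  ],
  "translation": [
    [5, 3, 0],
    [10, 6, 0],
    [13, 8, 0]
  ],
  "jaw": [1, 1, 1]
}}

```text
clock: 5.88
eef_pos: [0.5239, -0.3902, 0.2571]
ee_rot: [2.523, -1.871, 0.001]
force: [1.0, 0.5, 0.4]
grip_width: 0.0851
```

```bash
python3 -c "
from h import *
a=snap('scene','s3.png');b=snap('top','t3.png');
s=robot.state();w=snap('wrist','w3.png')
A=cv2.resize(a[190:290,190:330],(400,300),interpolation=2);B=cv2.resize(b[155:255,280:420],(400,300)); 
cv2.imwrite('pics/c3.png',np.vstack([np.hstack([A,B])[:,:800,::-1],np.hstack([cv2.resize(w,(400,300)),cv2.resize(b,(400,300))])[:,:,::-1]]))
for n in ['wrist','scene','top']:
  for t in ['lifter','lifter_handle']:
    print(n,t,[(np.round(world(n,d['xyz']),3).tolist(),round(d['p'],2)) for d in pinpoint(n,t)])
plan((.466,-.359,.25),-71)
"
```

```text
wrist lifter [([0.462, -0.358, 0.003], 0.93), ([0.481, -0.483, 0.006], 0.68), ([0.336, -0.348, 0.004], 0.62)]
wrist lifter_handle [([0.482, -0.476, 0.085], 0.82), ([0.333, -0.352, 0.083], 0.8), ([0.461, -0.356, 0.084], 0.6), ([0.619, -0.021, -0.002], 0.52)]
scene lifter [([0.331, -0.351, 0.001], 0.84), ([0.477, -0.485, -0.001], 0.63), ([0.465, -0.36, 0.002], 0.56), ([0.721, 0.323, 0.001], 0.56)]
scene lifter_handle [([0.333, -0.353, 0.079], 0.94), ([0.462, -0.358, 0.083], 0.62), ([0.482, -0.483, 0.082], 0.56)]
top lifter [([0.731, -0.327, 0.0], 0.61)]
top lifter_handle []
dr [-0.01 -0.01 -1.91] tr [-4.34  4.87  0.75] F [-0.1  0.1  0.1] t 6.325 w 0.0852 [ 0.5253 -0.3862  0.2575]
```

View pics/c3.png

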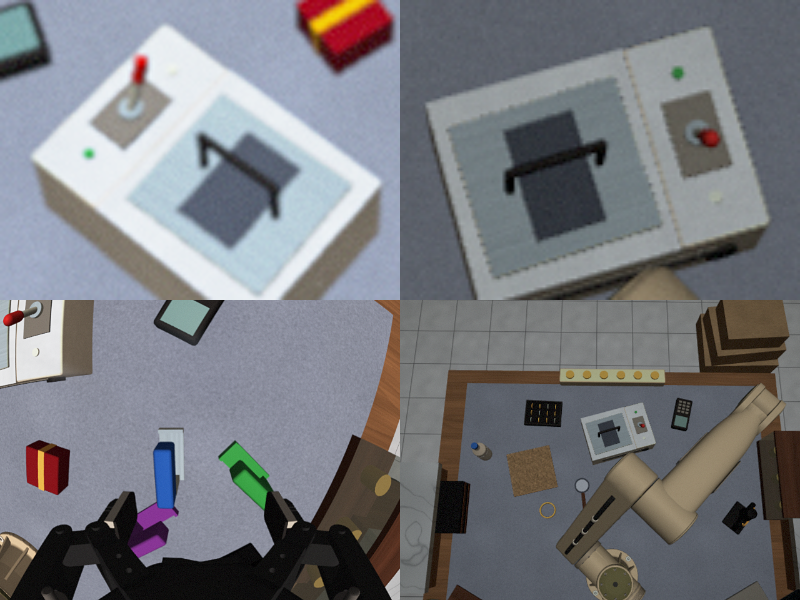

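The bat now leans towards the white (front) dot. Next I'll fit the lifter's and the lid's yaw by matching projected models to the colour masks.

```bash
cat >> h.py <<'E'
from scipy.optimize import minimize
def projw(X,pos,rot):
    c=calibration('wrist'); f=240/np.tan(np.radians(c['vfov'])/2);M=np.linalg.inv(np.array(c['mount']))
    p=Ro.from_rotvec(rot).inv().apply(np.array(X)-pos); p=p@M[:3,:3].T+M[:3,3]
    r=np.hypot(p[:,0],p[:,1]);th=np.arctan2(r,p[:,2]);k=f*th/np.maximum(r,1e-9)
    return np.c_[c['cx']+k*p[:,0],c['cy']+k*p[:,1]]
def box(x0,x1,y0,y1,z0,z1): return np.array([[x,y,z] for x in np.linspace(x0,x1,5) for y in(y0,y1) for z in (z0,z1)])
def place(P,x,y,yaw,z=0):
    a=np.radians(yaw);c,s=np.cos(a),np.sin(a)
    return np.c_[x+P[:,0]*c-P[:,1]*s,y+P[:,0]*s+P[:,1]*c,P[:,2]+z]
def hullmask(uv,S=4):
    m=np.zeros((480*S,640*S),np.uint8);cv2.fillConvexPoly(m,cv2.convexHull(np.round((uv+.5)*S).astype(np.int32)),1);return cv2.resize(m.astype(np.float32),(640,480),interpolation=cv2.INTER_AREA)
E
cat > fit.py <<'E'
from h import *
s=robot.state();pos,rot=s['eef_pos'],s['ee_rot']
def blue(f,roi):
    im=cv2.imread('pics/'+f);h=cv2.cvtColor(im,cv2.COLOR_BGR2HSV);m=cv2.inRange(h,(100,120,40),(125,255,255))
    o=np.zeros_like(m);a,b,c,d=roi;o[a:b,c:d]=m[a:b,c:d];return (o>0).astype(np.float32)
bm={'scene':blue('scene0.png',(130,175,225,270)),'top':blue('top0.png',(240,295,450,490)),'wrist':blue('w3.png',(340,420,230,300))}
for k in bm: print(k,bm[k].sum())
H=box(-.046,.04,-.012,.012,.062,.104)
def pr(n,X): return projw(X,pos,rot) if n=='wrist' else np.array([proj(n,x) for x in X])
def iou(n,x):
    m=hullmask(pr(n,place(H,*x)));b=bm[n];return np.minimum(m,b).sum()/np.maximum(m,b).sum()
for ns in (['scene'],['top'],['wrist'],['scene','top','wrist']):
    r=minimize(lambda x:-sum(iou(n,(x[0]/1000,x[1]/1000,x[2])) for n in ns)/len(ns),[463,-358,18],method='Nelder-Mead',options=dict(initial_simplex=[[463,-358,18],[470,-358,18],[463,-350,18],[463,-358,28]]))
    print(ns,r.x.round(1),-r.fun)
E
python3 fit.py
```

```text
scene 278.0
top 283.0
wrist 0.0
['scene'] [ 462.8 -361.4   25.5] 0.7536330819129944Traceback (most recent call last):
  File "fit.py", line 13, in <module>
    r=minimize(lambda x:-sum(iou(n,(x[0]/1000,x[1]/1000,x[2])) for n in ns)/len(ns),[463,-358,18],method='Nelder-Mead',options=dict(initial_simplex=[[463,-358,18],[470,-358,18],[463,-350,18],[463,-358,28]]))
    res = _minimize_neldermead(fun, x0, args, callback, bounds=bounds,
                               **options)
    fxr = func(xr)
    fx = function(np.copy(x), *(wrapper_args + args))
  File "fit.py", line 13, in <lambda>
    r=minimize(lambda x:-sum(iou(n,(x[0]/1000,x[1]/1000,x[2])) for n in ns)/len(ns),[463,-358,18],method='Nelder-Mead',options=dict(initial_simplex=[[463,-358,18],[470,-358,18],[463,-350,18],[463,-358,28]]))
                         ~~~^^^^^^^^^^^^^^^^^^^^^^^^^^^^^^^^^^^^^^^^^^^^^^^
  File "fit.py", line 13, in <genexpr>
    r=minimize(lambda x:-sum(iou(n,(x[0]/1000,x[1]/1000,x[2])) for n in ns)/len(ns),[463,-358,18],method='Nelder-Mead',options=dict(initial_simplex=[[463,-358,18],[470,-358,18],[463,-350,18],[463,-358,28]]))
                             ~~~^^^^^^^^^^^^^^^^^^^^^^^^^^^^^^
  File "fit.py", line 11, in iou
    m=hullmask(pr(n,place(H,*x)));b=bm[n];return np.minimum(m,b).sum()/np.maximum(m,b).sum()
               ~~^^^^^^^^^^^^^^^
  File "fit.py", line 9, in pr
    def pr(n,X): return projw(X,pos,rot) if n=='wrist' else np.array([proj(n,x) for x in X])
                                                                      ~~~~^^^^^
  File "h.py", line 13, in proj
    c=calibration(n); f=240/np.tan(np.radians(c['vfov'])/2)
ValueError: time passes only in moves, steps and waits
```

```bash
sed -i 's/^from scipy.spatial.*/&\n_cal=calibration; _cc={}\ndef calibration(n):\n    if n not in _cc: _cc[n]=_cal(n)\n    return _cc[n]/' h.py; sed -i "s/(340,420,230,300)/(215,350,235,290)/" fit.py; python3 fit.py
```

```text
scene 278.0
top 283.0
wrist 3319.0
['scene'] [ 462.8 -361.4   25.5] 0.7536330819129944
['top'] [ 465.8 -358.7   15.7] 0.6322256326675415
['wrist'] [ 464.  -354.6   15. ] 0.8989781141281128
['scene', 'top', 'wrist'] [ 464.7 -355.9   17. ] 0.7237706184387207
```

```bash
python3 -c "
from h import *
plan((.464,-.3565,.20),-74)"
```

```text
dr [-0.01 -0.01  1.09] tr [-4.64  4.99  5.75] F [-0.1  0.1  0.1] t 6.325 w 0.0852 [ 0.5253 -0.3862  0.2575]
```

Request:
{"fn": "carry_out", "kwargs": {
  "dr": [
    [0, 0, 1],
    [0, 0, 1],
    [0, 0, 1],
    [0, 0, 1]
  ],
  "translation": [
    [-2.3, 2.5, 2],
    [-4.6, 5, 4],
    [-4.6, 5, 5.7],
    [-4.6, 5, 5.7]
  ],
  "jaw": [0.6, 0.6, 0.6, 0.6]
}}

```text
clock: 6.82
eef_pos: [0.463, -0.3566, 0.1996]
ee_rot: [-2.51, 1.889, 0.003]
force: [-0.2, 0.7, 0.7]
grip_width: 0.0512
```

```bash
python3 -c "
from h import *
plan((.464,-.3565,.092),-74)
w=snap('wrist','w4.png')"
```

```text
dr [0.05 0.1  0.05] tr [ 0.04 -0.11 10.76] F [-0.2  0.7  0.7] t 6.825 w 0.0512 [ 0.463  -0.3566  0.1996]
```

View pics/w4.png

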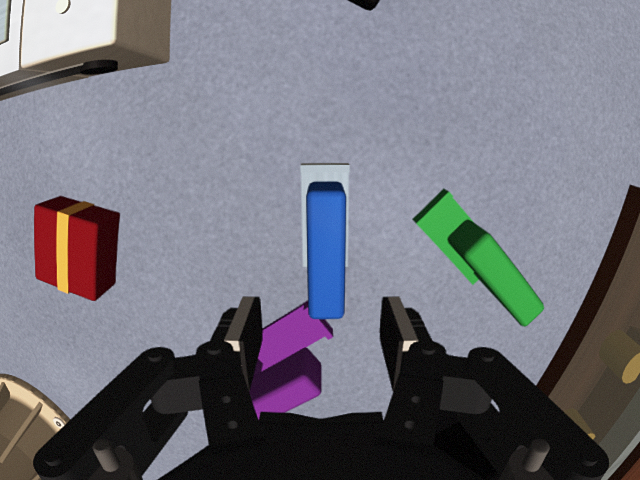

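Enlarged view: the blue handle is at (326,250) and parallel to the fingers, the green one at (495,270), the purple one at (290,360). Blue is the right one, with about 2–3 mm of offset to correct. Descending to grasp.

Request:
{"fn": "carry_out", "kwargs": {
  "dr": [
    [0, 0, 0],
    [0, 0, 0],
    [0, 0, 0],
    [0, 0, 0]
  ],
  "translation": [
    [0.2, -0.1, 4],
    [0.2, -0.1, 8],
    [0.2, -0.1, 10.7],
    [0.2, -0.1, 10.7]
  ],
  "jaw": [0.6, 0.6, 0.6, 0.6]
}}

```text
clock: 7.38
eef_pos: [0.4647, -0.3589, 0.092]
ee_rot: [-2.509, 1.89, 0.005]
force: [-0.3, 0.1, -0.2]
grip_width: 0.051
```

Request:
{"fn": "carry_out", "kwargs": {
  "dr": [
    [0, 0, 0],
    [0, 0, 0],
    [0, 0, 0],
    [0, 0, 0]
  ],
  "translation": [
    [0, 0, 0],
    [0, 0, 0],
    [0, 0, 0],
    [0, 0, 0]
  ],
  "jaw": [0, 0, 0, 0]
}}

```text
clock: 7.88
eef_pos: [0.4661, -0.3607, 0.0953]
ee_rot: [2.509, -1.891, 0.006]
force: [1.3, 1.3, 6.2]
grip_width: 0.0233
```

```bash
python3 -c "
from h import *
plan((.464,-.3565,.092),-74)
w=snap('wrist','w5.png')"
```

```text
dr [-0.13 -0.19 -0.01] tr [-0.46  0.09  0.33] F [1.3 1.3 6.2] t 7.875 w 0.0233 [ 0.4661 -0.3607  0.0953]
```

View pics/w5.png

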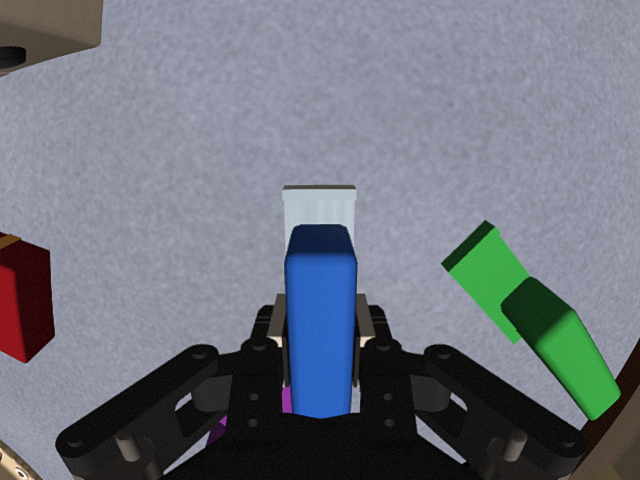

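Gripped; the opening is 23 mm. Lifting straight up.

Request:
{"fn": "carry_out", "kwargs": {
  "dr": [
    [0, 0, 0],
    [0, 0, 0],
    [0, 0, 0],
    [0, 0, 0],
    [0, 0, 0]
  ],
  "translation": [
    [0, 0, -1],
    [0, 0, -4],
    [0, 0, -10],
    [0, 0, -15],
    [0, 0, -19]
  ],
  "jaw": [0, 0, 0, 0, 0]
}}

```text
clock: 8.55
eef_pos: [0.4648, -0.3597, 0.286]
ee_rot: [2.508, -1.891, 0.002]
force: [0.9, -1.2, -2.7]
grip_width: 0.0234
```

```bash
python3 -c "
from h import *
plan((.52,-.009,.285),-73)
w=snap('wrist','w6.png')"
```

```text
dr [-0.03 -0.08 -1.02] tr [-32.2  -14.96   0.06] F [ 0.9 -1.2 -2.7] t 8.55 w 0.0234 [ 0.4648 -0.3597  0.286 ]
```

View pics/w6.png

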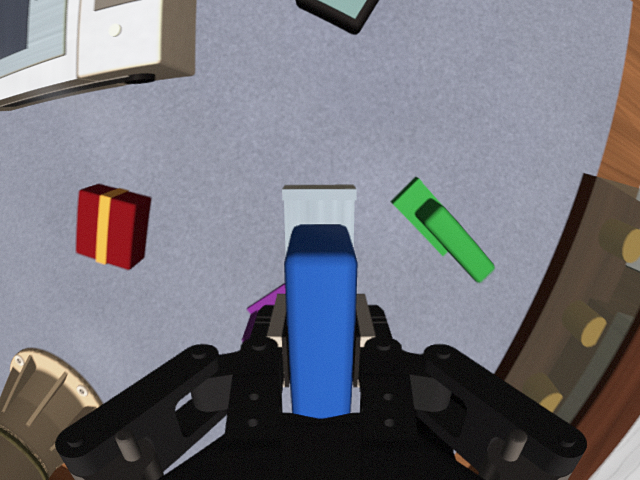

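The lifter hangs square in the jaws: blade tip at row 185, columns 283–356, centred at 320. Carrying it to in front of the loop.

Request:
{"fn": "carry_out", "kwargs": {
  "dr": [
    [0, 0, -0.5],
    [0, 0, -1],
    [0, 0, -1],
    [0, 0, -1],
    [0, 0, -1]
  ],
  "translation": [
    [-5, -2.4, 0],
    [-10, -4.7, 0],
    [-15, -7, 0],
    [-20, -9.3, 0],
    [-25, -11.6, 0]
  ],
  "jaw": [0, 0, 0, 0, 0]
}}

```text
clock: 9.22
eef_pos: [0.5072, -0.0857, 0.2833]
ee_rot: [2.524, -1.87, -0.0]
force: [0.6, -0.2, -1.1]
grip_width: 0.0234
```

Request:
{"fn": "carry_out", "kwargs": {
  "dr": [
    [0, 0, 0],
    [0, 0, 0],
    [0, 0, 0],
    [0, 0, 0]
  ],
  "translation": [
    [-4, -1.9, 0],
    [-7.2, -3.4, 0],
    [-7.2, -3.4, 0],
    [-7.2, -3.4, 0]
  ],
  "jaw": [0, 0, 0, 0]
}}

```text
clock: 9.72
eef_pos: [0.5188, -0.0088, 0.2832]
ee_rot: [2.525, -1.868, -0.0]
force: [0.3, -0.2, -1.7]
grip_width: 0.0231
```

```bash
python3 -c "
from h import *
plan((.52,-.009,.285),-73)
s=robot.state();np.save('p7.npy',np.r_[s['eef_pos'],s['ee_rot']])
w=snap('wrist','w7.png')
for t in ['lid','lid_loop','cleaner']:
    print(t,[(np.round(world('wrist',d['xyz']),3).tolist(),round(d['p'],2)) for d in pinpoint('wrist',t)])"
```

```text
dr [ 0.04 -0.02  0.  ] tr [ 0.05 -0.11 -0.18] F [ 0.3 -0.2 -1.7] t 9.725 w 0.0231 [ 0.5188 -0.0088  0.2832]
lid [([0.604, 0.019, 0.096], 0.8), ([0.452, 0.363, -0.002], 0.56)]
lid_loop [([0.6, 0.015, 0.159], 0.91), ([0.386, 0.137, -0.001], 0.35)]
cleaner []
```

View pics/w7.png

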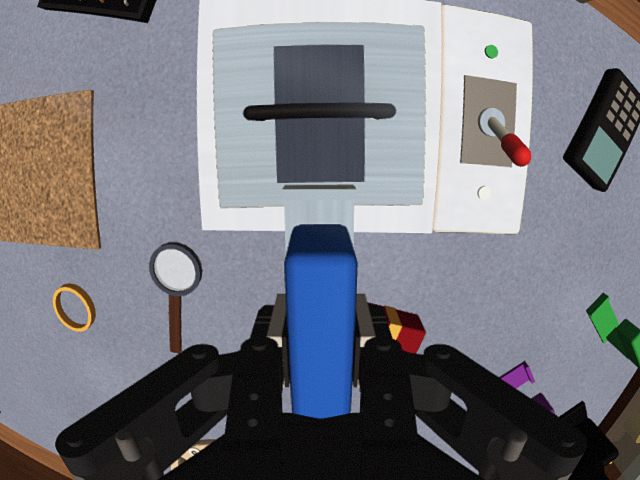

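Picture: the bar runs (245,112)–(395,110), centred at column 320 like the blade. The lid edges are symmetric and the bat leans to the white dot. Working out the distances from this view.

Run:
```python
from h import *
p=np.load('p7.npy');pos,rot=p[:3],p[3:]
R=Ro.from_rotvec(rot)
# bar: forward distance d (tool -y) at world z=.156 seen at row ~111
for z in (.156,):
  for d in np.arange(.07,.1,.003):
    X=pos+R.apply([0,-d,0]);X[2]=z
    print('bar',round(d,3),projw([X],pos,rot).round(1).tolist(), X.round(3))
for base in (.090,.0945,.098):
  for off in (-.004,0,.004):
    X=[R.apply([sx*.02,-(x+off),base-zz])+pos for x,zz,sx in((.046,.016,1),(.046,.016,-1),(.040,.016,1),(-.046,.104,0),(.04,.104,0))]
    print(base,off,projw(X,pos,rot).round(0).tolist())
```

```text
bar 0.07 [[320.2, 137.8]] [0.586 0.012 0.156]
bar 0.073 [[320.2, 133.3]] [0.589 0.013 0.156]
bar 0.076 [[320.2, 128.7]] [0.591 0.013 0.156]
bar 0.079 [[320.2, 124.2]] [0.594 0.014 0.156]
bar 0.082 [[320.2, 119.6]] [0.597 0.015 0.156]
bar 0.085 [[320.1, 115.1]] [0.6   0.016 0.156]
bar 0.088 [[320.1, 110.5]] [0.603 0.017 0.156]
bar 0.091 [[320.1, 106.0]] [0.606 0.018 0.156]
bar 0.094 [[320.1, 101.4]] [0.609 0.019 0.156]
bar 0.097 [[320.1, 96.9]] [0.612 0.02  0.156]
0.09 -0.004 [[358.0, 195.0], [282.0, 195.0], [358.0, 206.0], [320.0, 456.0], [320.0, 269.0]]
0.09 0 [[358.0, 187.0], [282.0, 188.0], [358.0, 199.0], [320.0, 451.0], [320.0, 256.0]]
0.09 0.004 [[359.0, 180.0], [282.0, 180.0], [358.0, 191.0], [320.0, 445.0], [320.0, 243.0]]
0.0945 -0.004 [[357.0, 193.0], [283.0, 193.0], [357.0, 204.0], [320.0, 449.0], [320.0, 263.0]]
0.0945 0 [[358.0, 186.0], [283.0, 186.0], [357.0, 197.0], [320.0, 443.0], [320.0, 251.0]]
0.0945 0.004 [[358.0, 179.0], [283.0, 179.0], [357.0, 190.0], [320.0, 437.0], [320.0, 239.0]]
0.098 -0.004 [[357.0, 192.0], [284.0, 192.0], [357.0, 203.0], [320.0, 443.0], [320.0, 259.0]]
0.098 0 [[357.0, 185.0], [283.0, 185.0], [357.0, 196.0], [320.0, 437.0], [320.0, 248.0]]
0.098 0.004 [[357.0, 178.0], [283.0, 178.0], [357.0, 189.0], [320.0, 431.0], [320.0, 236.0]]
```

The blade tip matches a lifter offset of about 0, with the base about 95.5 mm below the TCP. The bar is 88 mm ahead. Lowering to 14 mm above the plate, then moving forward under the bar.

Request:
{"fn": "carry_out", "kwargs": {
  "dr": [
    [0, 0, 0],
    [0, 0, 0],
    [0, 0, 0],
    [0, 0, 0]
  ],
  "translation": [
    [0, 0, 3],
    [0, 0, 6],
    [0, 0, 6.8],
    [0, 0, 6.8]
  ],
  "jaw": [0, 0, 0, 0]
}}

```text
clock: 10.42
eef_pos: [0.519, -0.0092, 0.2153]
ee_rot: [2.524, -1.87, -0.001]
force: [0.1, -1.0, -2.6]
grip_width: 0.0231
```

```bash
python3 -c "
from h import *
plan((.603,.017,.2155),-73)
w=snap('wrist','w8.png');a=snap('scene','s8.png')
A=cv2.resize(a[160:290,190:330],(560,520),interpolation=2);cv2.imwrite('pics/c8.png',A[:,:,::-1])"
```

```text
dr [ 0.04  0.01 -0.07] tr [-0.05 -8.8  -0.03] F [ 0.1 -1.  -2.6] t 10.425 w 0.0231 [ 0.519  -0.0092  0.2153]
```

View pics/w8.png

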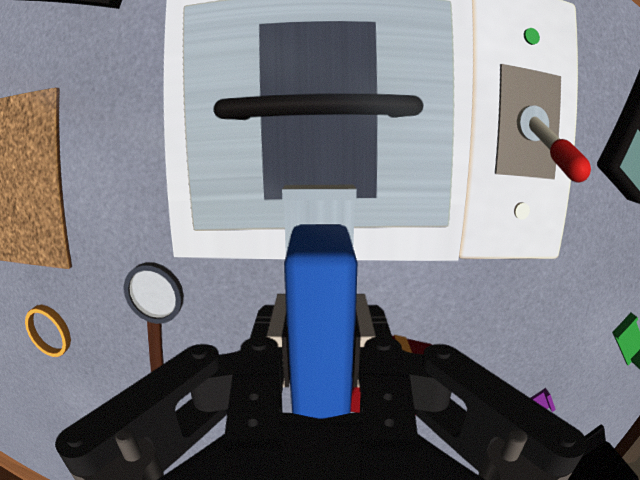

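View pics/c8.png

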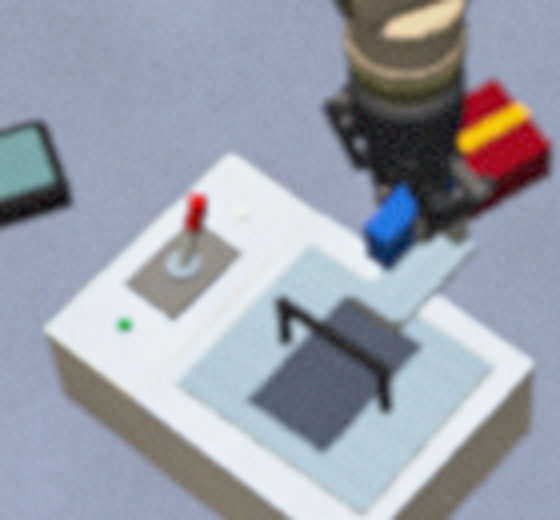

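The bar is centred at column 318.5 and nearly parallel to the lip, so the blade is lined up. Moving it forward.

Request:
{"fn": "carry_out", "kwargs": {
  "dr": [
    [0, 0, 0],
    [0, 0, 0],
    [0, 0, 0],
    [0, 0, 0],
    [0, 0, 0]
  ],
  "translation": [
    [0, -1.5, 0],
    [0, -3, 0],
    [0, -4.5, 0],
    [-0.1, -5.5, 0],
    [-0.1, -6, 0]
  ],
  "jaw": [0, 0, 0, 0, 0]
}}

```text
clock: 11.15
eef_pos: [0.5769, 0.0102, 0.2149]
ee_rot: [2.525, -1.868, -0.001]
force: [-0.7, -0.5, -2.4]
grip_width: 0.0231
```

Request:
{"fn": "carry_out", "kwargs": {
  "dr": [
    [0, 0, 0],
    [0, 0, 0],
    [0, 0, 0],
    [0, 0, 0]
  ],
  "translation": [
    [0, -1.3, 0],
    [0, -2.6, 0],
    [0, -2.6, 0],
    [0, -2.6, 0]
  ],
  "jaw": [0, 0, 0, 0]
}}

```text
clock: 11.65
eef_pos: [0.6009, 0.0174, 0.2151]
ee_rot: [2.525, -1.869, -0.001]
force: [-0.6, -0.0, -1.8]
grip_width: 0.0232
```

```bash
python3 -c "
from h import *
plan((.603,.017,.2155),-73)
w=snap('wrist','w9.png');a=snap('scene','s9.png')
A=cv2.resize(a[160:290,190:330],(400,371),interpolation=2);cv2.imwrite('pics/c9.png',np.hstack([A,cv2.resize(w,(400,300))[:,:].copy() if 0 else cv2.copyMakeBorder(cv2.resize(w,(400,300)),0,71,0,0,cv2.BORDER_CONSTANT)])[:,:,::-1])"
```

```text
dr [ 0.04  0.   -0.01] tr [ 0.1  -0.19 -0.04] F [-0.6 -0.  -1.8] t 11.65 w 0.0232 [0.6009 0.0174 0.2151]
```

View pics/c9.png

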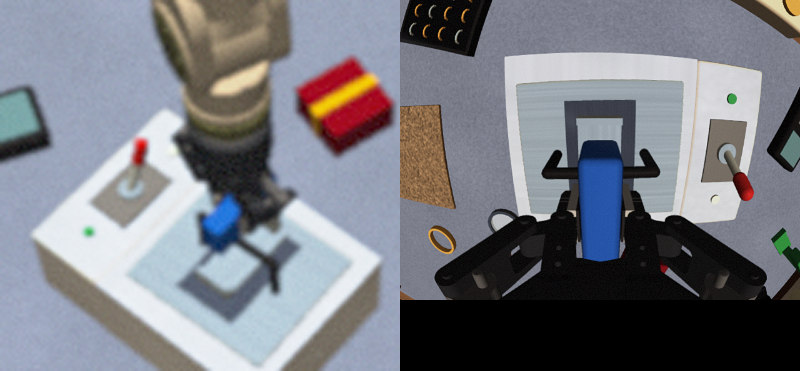

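The bar sits over the blade with the lip beyond it, and the loop is centred on the handle. Raising slowly to take up the load.

Request:
{"fn": "carry_out", "kwargs": {
  "dr": [
    [0, 0, 0],
    [0, 0, 0],
    [0, 0, 0],
    [0, 0, 0],
    [0, 0, 0]
  ],
  "translation": [
    [0, 0, -1],
    [0, 0, -1.8],
    [0, 0, -2.3],
    [0, 0, -2.6],
    [0, 0, -2.9]
  ],
  "jaw": [0, 0, 0, 0, 0]
}}

```text
clock: 12.38
eef_pos: [0.6006, 0.0175, 0.2437]
ee_rot: [2.524, -1.868, -0.002]
force: [1.1, 0.2, -6.3]
grip_width: 0.0235
```

Request:
{"fn": "carry_out", "kwargs": {
  "dr": [
    [0, 0, 0],
    [0, 0, 0],
    [0, 0, 0],
    [0, 0, 0],
    [0, 0, 0]
  ],
  "translation": [
    [0, 0, -0.3],
    [0, 0, -0.6],
    [0, 0, -1],
    [0, 0, -1],
    [0, 0, -1]
  ],
  "jaw": [0, 0, 0, 0, 0]
}}

```text
clock: 13.0
eef_pos: [0.601, 0.0174, 0.2542]
ee_rot: [2.525, -1.869, 0.0]
force: [0.2, 0.2, -5.9]
grip_width: 0.0234
```

```bash
python3 -c "
from h import *
plan((.603,.017,.2155),-73);print(robot.state()['ft_torque'])
w=snap('wrist','w10.png');a=snap('scene','s10.png')
A=cv2.resize(a[160:290,190:330],(400,371),interpolation=2);cv2.imwrite('pics/c10.png',np.hstack([A,cv2.copyMakeBorder(cv2.resize(w,(400,300)),0,71,0,0,cv2.BORDER_CONSTANT)])[:,:,::-1])"
```

```text
dr [ 0.01 -0.01 -0.02] tr [ 0.09 -0.18  3.87] F [ 0.2  0.2 -5.9] t 13.0 w 0.0234 [0.601  0.0174 0.2542]
[ 0.07053666 -0.01590535 -0.02963995]
```

View pics/c10.png

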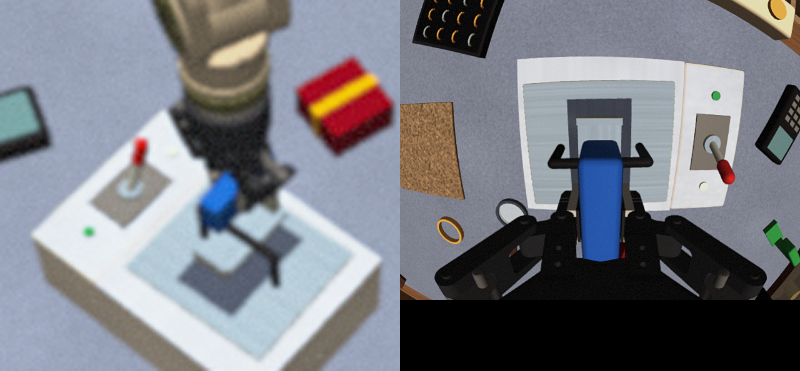

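About 4 N of load was picked up and the view is symmetric. Raising the lid clear of the bath.

Request:
{"fn": "carry_out", "kwargs": {
  "dr": [
    [0, 0, 0],
    [0, 0, 0],
    [0, 0, 0],
    [0, 0, 0],
    [0, 0, 0]
  ],
  "translation": [
    [0, 0, -0.8],
    [0, 0, -2.2],
    [0, 0, -3.8],
    [0, 0, -5],
    [0, 0, -5.6]
  ],
  "jaw": [0, 0, 0, 0, 0]
}}

```text
clock: 13.72
eef_pos: [0.6015, 0.0173, 0.3118]
ee_rot: [-2.524, 1.869, -0.003]
force: [0.8, 0.1, -6.0]
grip_width: 0.0238
```

```bash
python3 -c "
from h import *
plan((.4505,.364,.31),-77.5)
w=snap('wrist','w11.png');a=snap('scene','s11.png')
for n in ['wrist','scene']:
  for t in ['lid','pad']:
    print(t,[(np.round(world(n,d['xyz']),3).tolist(),round(d['p'],2)) for d in pinpoint(n,t)])
A=cv2.resize(a[160:290,190:330],(400,371),interpolation=2);cv2.imwrite('pics/c11.png',np.hstack([A,cv2.copyMakeBorder(cv2.resize(w,(400,300)),0,71,0,0,cv2.BORDER_CONSTANT)])[:,:,::-1])"
```

```text
dr [-0.1  -0.05  4.48] tr [-37.56   4.32   0.14] F [ 0.8  0.1 -6. ] t 13.725 w 0.0238 [0.6015 0.0173 0.3118]
lid []
pad [([0.453, 0.363, -0.004], 0.78)]
lid [([0.599, 0.015, 0.175], 0.97)]
pad [([0.722, 0.323, -0.001], 0.57)]
```

View pics/c11.png

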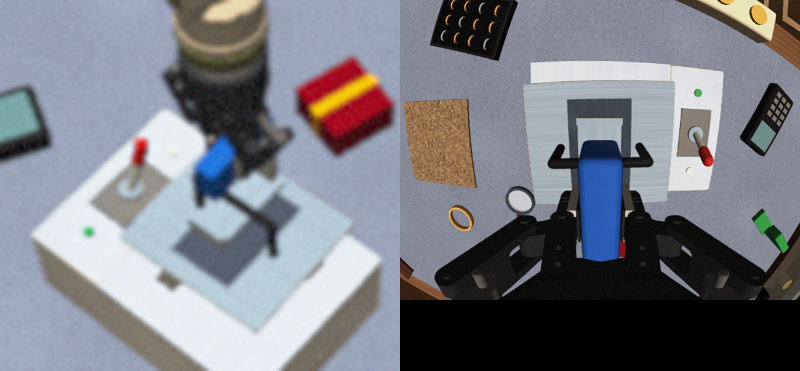

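The lid hangs level and clear: its outline in the wrist view is unchanged, and the opening shows in the scene view. Carrying it gently to the pad.

Request:
{"fn": "carry_out", "kwargs": {
  "dr": [
    [0, 0, 0.2],
    [0, 0, 0.5],
    [0, 0, 0.8],
    [0, 0, 1.1],
    [0, 0, 1.4]
  ],
  "translation": [
    [-1, 0.1, 0],
    [-3, 0.3, 0],
    [-5.5, 0.6, 0],
    [-8, 0.9, 0],
    [-10.5, 1.2, 0]
  ],
  "jaw": [0, 0, 0, 0, 0]
}}

```text
clock: 14.65
eef_pos: [0.5577, 0.1164, 0.3103]
ee_rot: [-2.503, 1.899, 0.001]
force: [0.9, 0.5, -5.0]
grip_width: 0.0233
```

Request:
{"fn": "carry_out", "kwargs": {
  "dr": [
    [0, 0, 0.3],
    [0, 0, 0.6],
    [0, 0, 0.9],
    [0, 0, 1.2],
    [0, 0, 1.5]
  ],
  "translation": [
    [-2.5, 0.25, 0],
    [-5, 0.5, 0],
    [-7.5, 0.75, 0],
    [-10, 1, 0],
    [-12.5, 1.2, 0]
  ],
  "jaw": [0, 0, 0, 0, 0]
}}

```text
clock: 15.28
eef_pos: [0.5148, 0.2242, 0.3104]
ee_rot: [-2.49, 1.907, 0.01]
force: [-0.3, -0.0, -6.1]
grip_width: 0.0229
```

```bash
python3 -c "
from h import *
plan((.4505,.364,.31),-77.5)"
```

```text
dr [0.02 0.47 2.61] tr [-15.17   2.56   0.17] F [-0.3 -0.  -6.1] t 15.275 w 0.0229 [0.5148 0.2242 0.3104]
```

Request:
{"fn": "carry_out", "kwargs": {
  "dr": [
    [0, 0, 0.4],
    [0, 0, 0.8],
    [0, 0, 1.1],
    [0, 0, 1.3],
    [0, 0, 1.5]
  ],
  "translation": [
    [-2.5, 0.4, 0],
    [-5, 0.8, 0],
    [-7.5, 1.2, 0],
    [-10, 1.6, 0],
    [-12, 2, 0]
  ],
  "jaw": [0, 0, 0, 0, 0]
}}

```text
clock: 15.9
eef_pos: [0.4896, 0.2636, 0.3111]
ee_rot: [-2.526, 1.817, 0.069]
force: [0.7, -0.2, -6.1]
grip_width: 0.023
```

Request:
{"fn": "carry_out", "kwargs": {
  "dr": [
    [0, 0, 0],
    [0, 0, 0],
    [0, 0, 0],
    [0, 0, 0],
    [0, 0, 0]
  ],
  "translation": [
    [-1.2, 0.1, 0],
    [-1.8, 0.2, 0],
    [-2.1, 0.3, 0],
    [-2.1, 0.3, 0],
    [-2.1, 0.3, 0]
  ],
  "jaw": [0, 0, 0, 0, 0]
}}

```text
clock: 16.52
eef_pos: [0.4838, 0.2724, 0.3122]
ee_rot: [-2.536, 1.796, 0.079]
force: [0.1, 0.1, -6.6]
grip_width: 0.0232
```

```bash
python3 -c "
from h import *
plan((.4505,.364,.31),-77.5)
w=snap('wrist','w12.png');a=snap('scene','s12.png');b=snap('top','t12.png')
for n in ['scene','top','wrist']:
  for t in ['lid','pad']:
    print(n,t,[(np.round(world(n,d['xyz']),3).tolist(),round(d['p'],2)) for d in pinpoint(n,t)])
A=cv2.resize(a[200:420,280:520],(400,367),interpolation=2);cv2.imwrite('pics/c12.png',np.hstack([A,cv2.copyMakeBorder(cv2.resize(w,(400,300)),0,67,0,0,cv2.BORDER_CONSTANT)])[:,:,::-1])"
```

```text
dr [0.34 3.48 6.9 ] tr [-9.71  0.1   0.82] F [ 0.1  0.1 -6.6] t 16.525 w 0.0232 [0.4838 0.2724 0.3122]
scene lid [([0.476, 0.28, 0.172], 0.88)]
scene pad [([0.45, 0.363, -0.004], 0.72)]
top lid []
top pad []
wrist lid []
wrist pad []
```

View pics/c12.png

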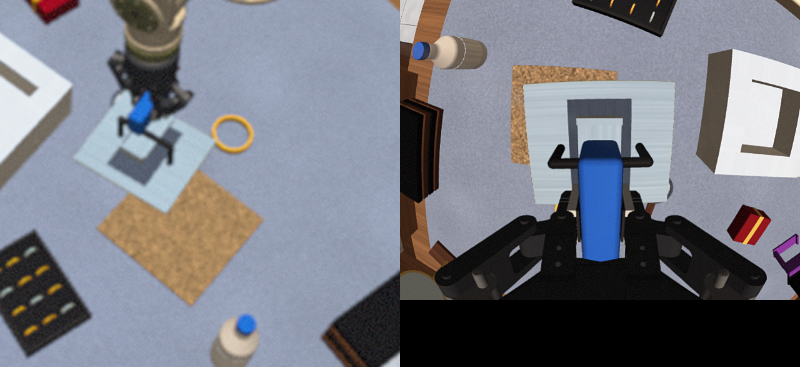

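The arm stalled 9 cm short and tilted about 3.5°, so I suspect a joint limit.

```bash
python3 -c "
from h import *
s=robot.state();print(s['qpos'].round(3), s['eef_pos'],np.arctan2(s['eef_pos'][1],s['eef_pos'][0]))
print(Ro.from_rotvec(s['ee_rot']).as_matrix().round(3))"
```

```text
[0.338 0.262 0.112 1.422 0.061 3.141] [0.48375488 0.27252447 0.31222388] 0.5130367395110593
[[ 0.332 -0.943 -0.022]
 [-0.941 -0.332  0.057]
 [-0.061  0.002 -0.998]]
```

Confirmed: joint 6 is at its limit of 3.141. Turning the lid the other way, to a yaw of about 102.5° (square to the pad, well inside the joint range), solves it. Backing off slowly first.

Request:
{"fn": "carry_out", "kwargs": {
  "dr": [
    [0, 0, -2],
    [0, 0, -5],
    [0, 0, -9],
    [0, 0, -13],
    [0, 0, -17]
  ],
  "translation": [
    [0, 0, 0],
    [0, 0, 0],
    [0, 0, 0],
    [0, 0, 0],
    [0, 0, 0]
  ],
  "jaw": [0, 0, 0, 0, 0]
}}

```text
clock: 17.6
eef_pos: [0.4838, 0.2725, 0.3122]
ee_rot: [-2.77, 1.393, 0.071]
force: [0.2, -0.8, -5.2]
grip_width: 0.0233
```

```bash
python3 -c "
from h import *
plan((.4505,.364,.31),12.5);s=robot.state();print(s['qpos'].round(3),s['ee_rot'])"
```

```text
dr [ -2.75   2.48 -65.87] tr [-9.29 -2.78  0.82] F [ 0.2 -0.8 -5.2] t 17.6 w 0.0233 [0.4838 0.2725 0.3122]
[0.338 0.262 0.112 1.422 0.061 2.84 ] [-2.76964534  1.3925809   0.07072555]
```

```bash
python3 -c "
from h import *
s=robot.state();M=Ro.from_rotvec(s['ee_rot']).as_matrix();y=np.degrees(np.arctan2(M[1,0],M[0,0]));print(y);plan(s['eef_pos'],y)"
```

```text
-53.359631019311294
dr [-0.91  3.38 -0.03] tr [0. 0. 0.] F [ 0.2 -0.8 -5.2] t 17.6 w 0.0233 [0.4838 0.2725 0.3122]
```

Request:
{"fn": "carry_out", "kwargs": {
  "dr": [
    [-0.3, 1.1, 0],
    [-0.6, 2.2, 0],
    [-0.9, 3.4, 0],
    [-0.9, 3.4, 0]
  ],
  "translation": [
    [0, 0, 0],
    [0, 0, 0],
    [0, 0, 0],
    [0, 0, 0]
  ],
  "jaw": [0, 0, 0, 0]
}}

```text
clock: 18.1
eef_pos: [0.4835, 0.273, 0.3122]
ee_rot: [2.805, -1.415, 0.001]
force: [-0.2, -0.9, -5.4]
grip_width: 0.0232
```

Request:
{"fn": "carry_out", "kwargs": {
  "dr": [
    [0, 0, -3],
    [0, 0, -7],
    [0, 0, -11],
    [0, 0, -15],
    [0, 0, -19]
  ],
  "translation": [
    [0, 0, 0],
    [0, 0, 0],
    [0, 0, 0],
    [0, 0, 0],
    [0, 0, 0]
  ],
  "jaw": [0, 0, 0, 0, 0]
}}

```text
clock: 18.73
eef_pos: [0.4837, 0.2726, 0.3122]
ee_rot: [3.0, -0.931, 0.0]
force: [0.4, -0.6, -5.5]
grip_width: 0.0232
```

Request:
{"fn": "carry_out", "kwargs": {
  "dr": [
    [0, 0, -5],
    [0, 0, -10],
    [0, 0, -15],
    [0, 0, -20],
    [0, 0, -25]
  ],
  "translation": [
    [0, 0, 0],
    [0, 0, 0],
    [0, 0, 0],
    [0, 0, 0],
    [0, 0, 0]
  ],
  "jaw": [0, 0, 0, 0, 0]
}}

```text
clock: 19.35
eef_pos: [0.4837, 0.2726, 0.3122]
ee_rot: [3.131, -0.258, 0.0]
force: [-0.1, -0.0, -5.4]
grip_width: 0.0232
```

Request:
{"fn": "carry_out", "kwargs": {
  "dr": [
    [0, 0, -5],
    [0, 0, -10],
    [0, 0, -15],
    [0, 0, -19],
    [0, 0, -22]
  ],
  "translation": [
    [0, 0, 0],
    [0, 0, 0],
    [0, 0, 0],
    [0, 0, 0],
    [0, 0, 0]
  ],
  "jaw": [0, 0, 0, 0, 0]
}}

```text
clock: 19.98
eef_pos: [0.4837, 0.2726, 0.3122]
ee_rot: [3.123, 0.342, 0.0]
force: [-0.2, -0.3, -5.2]
grip_width: 0.0231
```

```bash
python3 -c "
from h import *
plan((.4525,.3615,.31),12.5)
s=robot.state();print(s['qpos'].round(3));np.save('p13.npy',np.r_[s['eef_pos'],s['ee_rot']])
w=snap('wrist','w13.png');a=snap('scene','s13.png')
A=cv2.resize(a[200:420,280:520],(400,367),interpolation=2);cv2.imwrite('pics/c13.png',np.hstack([A,cv2.copyMakeBorder(cv2.resize(w,(400,300)),0,67,0,0,cv2.BORDER_CONSTANT)])[:,:,::-1])"
```

```text
dr [ 0.01 -0.    0.01] tr [-1.12 -9.36  0.22] F [-0.2 -0.3 -5.2] t 19.975 w 0.0231 [0.4837 0.2726 0.3122]
[ 0.369  0.266  0.117  1.422 -0.     1.721]
```

View pics/c13.png

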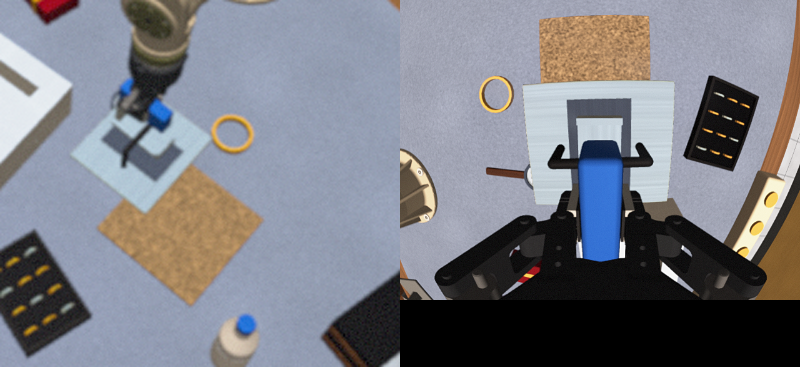

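The lid is level and square again, and parallel to the pad. Moving it over the pad centre.

Request:
{"fn": "carry_out", "kwargs": {
  "dr": [
    [0, 0, 0],
    [0, 0, 0],
    [0, 0, 0],
    [0, 0, 0],
    [0, 0, 0]
  ],
  "translation": [
    [-0.1, -0.8, 0],
    [-0.4, -2.8, 0],
    [-0.7, -5.2, 0],
    [-0.9, -7.4, 0],
    [-1.1, -9, 0]
  ],
  "jaw": [0, 0, 0, 0, 0]
}}

```text
clock: 20.7
eef_pos: [0.4526, 0.3601, 0.3121]
ee_rot: [-3.123, -0.342, 0.0]
force: [-0.7, -0.6, -5.2]
grip_width: 0.0232
```

Request:
{"fn": "carry_out", "kwargs": {
  "dr": [
    [0, 0, 0],
    [0, 0, 0],
    [0, 0, 0],
    [0, 0, 0],
    [0, 0, 0]
  ],
  "translation": [
    [0, -0.4, 0.5],
    [0, -0.4, 2],
    [0, -0.4, 4],
    [0, -0.4, 6],
    [0, -0.4, 8]
  ],
  "jaw": [0, 0, 0, 0, 0]
}}

```text
clock: 21.32
eef_pos: [0.4527, 0.3608, 0.2303]
ee_rot: [3.122, 0.337, -0.002]
force: [-0.5, 0.5, -6.4]
grip_width: 0.0234
```

```bash
python3 -c "
from h import *
plan((.453,.3625,.1485),12.5)
w=snap('wrist','w14.png');a=snap('scene','s14.png')
for n in ['scene','wrist']:
  for t in ['lid','pad']:
    print(n,t,[(np.round(world(n,d['xyz']),3).tolist(),round(d['p'],2)) for d in pinpoint(n,t)])
A=cv2.resize(a[200:420,280:520],(400,367),interpolation=2);cv2.imwrite('pics/c14.png',np.hstack([A,cv2.copyMakeBorder(cv2.resize(w,(400,300)),0,67,0,0,cv2.BORDER_CONSTANT)])[:,:,::-1])"
```

```text
dr [ 0.06  0.07 -0.17] tr [ 0.07 -0.17  8.18] F [-0.5  0.5 -6.4] t 21.325 w 0.0234 [0.4527 0.3608 0.2303]
scene lid [([0.445, 0.361, 0.084], 0.92)]
scene pad [([0.725, 0.321, 0.001], 0.38)]
wrist lid []
wrist pad []
```

View pics/c14.png

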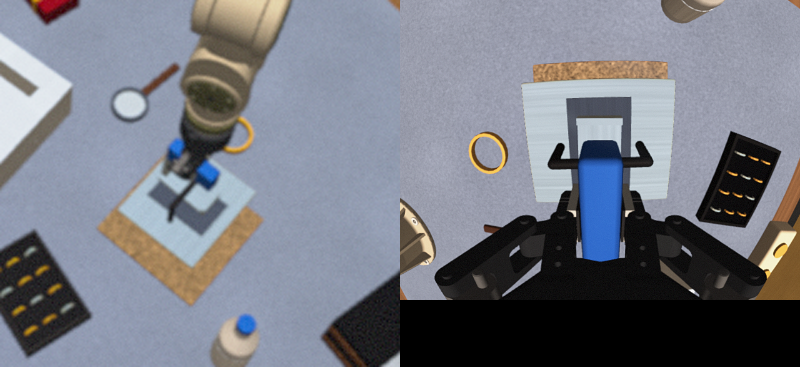

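The pad's far edge is centred at column 600 (composite) and the lid at 598. Lowering slowly.

Request:
{"fn": "carry_out", "kwargs": {
  "dr": [
    [0, 0, 0],
    [0, 0, 0],
    [0, 0, 0],
    [0, 0, 0],
    [0, 0, 0]
  ],
  "translation": [
    [0, -0.2, 1.8],
    [0, -0.2, 3.4],
    [0, -0.2, 4.8],
    [0, -0.2, 6],
    [0, -0.2, 6.8]
  ],
  "jaw": [0, 0, 0, 0, 0]
}}

```text
clock: 22.25
eef_pos: [0.4522, 0.3637, 0.1633]
ee_rot: [3.123, 0.339, -0.001]
force: [-0.2, -0.2, -5.8]
grip_width: 0.023
```

Request:
{"fn": "carry_out", "kwargs": {
  "dr": [
    [0, 0, 0],
    [0, 0, 0],
    [0, 0, 0],
    [0, 0, 0],
    [0, 0, 0]
  ],
  "translation": [
    [0, 0, 0.4],
    [0, 0, 0.7],
    [0, 0, 1],
    [0, 0, 1.2],
    [0, 0, 1.2]
  ],
  "jaw": [0, 0, 0, 0, 0]
}}

```text
clock: 22.88
eef_pos: [0.4523, 0.3639, 0.1522]
ee_rot: [3.123, 0.339, 0.0]
force: [-0.3, 0.0, -6.0]
grip_width: 0.0233
```

Request:
{"fn": "carry_out", "kwargs": {
  "dr": [
    [0, 0, 0],
    [0, 0, 0],
    [0, 0, 0],
    [0, 0, 0]
  ],
  "translation": [
    [0, 0, 0.2],
    [0, 0, 0.4],
    [0, 0, 0.6],
    [0, 0, 0.6]
  ],
  "jaw": [0, 0, 0, 0]
}}

```text
clock: 23.38
eef_pos: [0.4527, 0.3641, 0.1466]
ee_rot: [-3.123, -0.339, -0.001]
force: [-0.2, 0.7, -2.3]
grip_width: 0.0232
```

```bash
python3 -c "
from h import *
plan((.453,.3625,.1235),12.5)
w=snap('wrist','w15.png');a=snap('scene','s15.png')
A=cv2.resize(a[200:420,280:520],(400,367),interpolation=2);cv2.imwrite('pics/c15.png',np.hstack([A,cv2.copyMakeBorder(cv2.resize(w,(400,300)),0,67,0,0,cv2.BORDER_CONSTANT)])[:,:,::-1])"
```

```text
dr [-0.   -0.06 -0.09] tr [-0.01  0.16  2.31] F [-0.2  0.7 -2.3] t 23.375 w 0.0232 [0.4527 0.3641 0.1466]
```

View pics/c15.png

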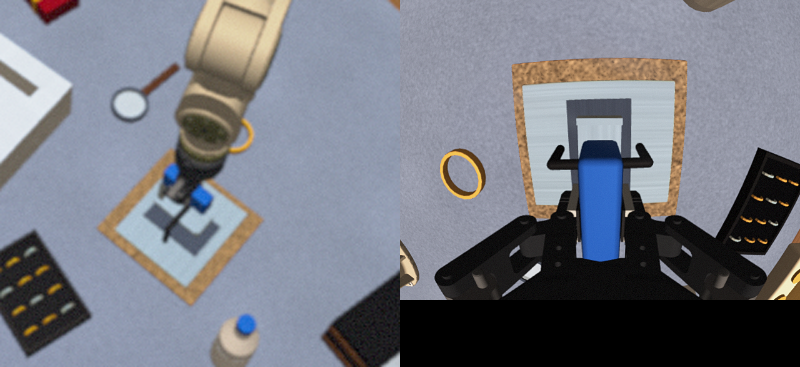

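The load has dropped to the lifter's own 2.3 N, so the lid is down with even margins. Lowering the blade to mid-opening, then drawing it back.

Request:
{"fn": "carry_out", "kwargs": {
  "dr": [
    [0, 0, 0],
    [0, 0, 0],
    [0, 0, 0],
    [0, 0, 0]
  ],
  "translation": [
    [0, 0, 0.8],
    [0, 0, 1.6],
    [0, 0, 2.2],
    [0, 0, 2.2]
  ],
  "jaw": [0, 0, 0, 0]
}}

```text
clock: 23.98
eef_pos: [0.4518, 0.3636, 0.1232]
ee_rot: [3.122, 0.339, -0.002]
force: [0.5, 0.2, -2.0]
grip_width: 0.0232
```

Request:
{"fn": "carry_out", "kwargs": {
  "dr": [
    [0, 0, 0],
    [0, 0, 0],
    [0, 0, 0],
    [0, 0, 0],
    [0, 0, 0]
  ],
  "translation": [
    [0, 0.5, 0],
    [0, 1.5, 0],
    [0, 2.8, 0],
    [0, 4, 0],
    [0, 5.3, 0]
  ],
  "jaw": [0, 0, 0, 0, 0]
}}

```text
clock: 24.6
eef_pos: [0.4641, 0.311, 0.1243]
ee_rot: [3.123, 0.339, 0.0]
force: [-0.1, 0.0, -2.8]
grip_width: 0.0231
```

Request:
{"fn": "carry_out", "kwargs": {
  "dr": [
    [0, 0, 0],
    [0, 0, 0],
    [0, 0, 0],
    [0, 0, 0],
    [0, 0, 0]
  ],
  "translation": [
    [0, 1.5, 0],
    [0, 3, 0],
    [0, 4.5, 0],
    [0, 5, 0],
    [0, 5, 0]
  ],
  "jaw": [0, 0, 0, 0, 0]
}}

```text
clock: 25.22
eef_pos: [0.4747, 0.263, 0.1243]
ee_rot: [-3.123, -0.338, -0.0]
force: [-0.2, -0.3, -2.0]
grip_width: 0.0233
```

```bash
python3 -c "
from h import *
plan((.464,-.3565,.30),-74)
w=snap('wrist','w16.png');a=snap('scene','s16.png')
A=cv2.resize(a[200:420,280:520],(400,367),interpolation=2);cv2.imwrite('pics/c16.png',np.hstack([A,cv2.copyMakeBorder(cv2.resize(w,(400,300)),0,67,0,0,cv2.BORDER_CONSTANT)])[:,:,::-1])
for n in ['scene','wrist']:
  for t in ['lid','pad','lid_loop','magnifier','bangle','gift_box']:
    print(n,t,[(np.round(world(n,d['xyz']),3).tolist(),round(d['p'],2)) for d in pinpoint(n,t)])
"
```

```text
dr [-1.000e-02 -0.000e+00  8.636e+01] tr [-14.3   60.28 -17.58] F [-0.2 -0.3 -2. ] t 25.225 w 0.0233 [0.4747 0.263  0.1243]
scene lid [([0.446, 0.358, 0.011], 0.73), ([0.473, 0.261, 0.032], 0.41)]
scene pad []
scene lid_loop [([0.451, 0.361, 0.062], 0.69)]
scene magnifier [([0.386, 0.132, 0.003], 0.45)]
scene bangle [([0.276, 0.29, 0.003], 0.63)]
scene gift_box [([0.373, -0.13, -0.001], 0.75), ([0.526, 0.58, -0.0], 0.59), ([0.45, 0.365, 0.062], 0.46)]
wrist lid [([0.453, 0.368, 0.005], 0.6)]
wrist pad []
wrist lid_loop [([0.448, 0.364, 0.069], 0.8), ([0.389, 0.137, 0.001], 0.17)]
wrist magnifier []
wrist bangle []
wrist gift_box [([0.472, 0.263, 0.111], 0.59)]
```

View pics/c16.png

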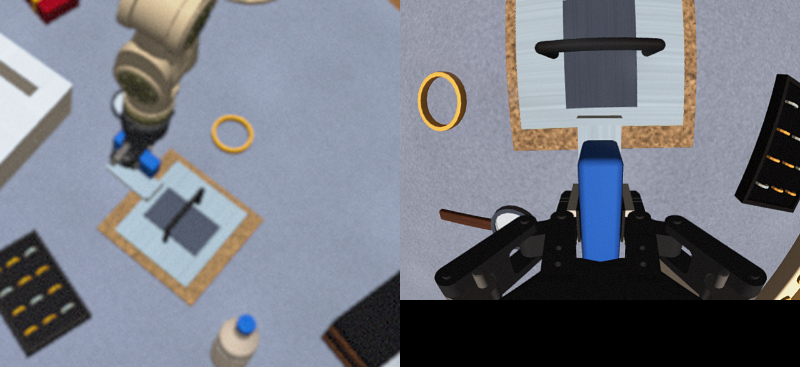

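The blade is fully out; the lid sits flat and centred on the pad and the lip is clear of the loop. Lifting up and taking the lifter to the free counter at about (0.41, 0.01), between gift box and magnifier.

Request:
{"fn": "carry_out", "kwargs": {
  "dr": [
    [0, 0, 0],
    [0, 0, 0],
    [0, 0, 0],
    [0, 0, 0],
    [0, 0, 0]
  ],
  "translation": [
    [0, 0.5, -1],
    [0, 1.5, -4],
    [0, 3, -8],
    [0, 5, -11],
    [0, 8, -12]
  ],
  "jaw": [0, 0, 0, 0, 0]
}}

```text
clock: 26.55
eef_pos: [0.4929, 0.1849, 0.2475]
ee_rot: [-3.123, -0.341, -0.008]
force: [0.6, -0.1, -2.7]
grip_width: 0.0232
```

```bash
python3 -c "
from h import *
plan((.41,.01,.14),12.5)"
```

```text
dr [ 0.01 -0.29 -0.03] tr [-11.93  15.28  10.7 ] F [ 0.6 -0.1 -2.7] t 26.55 w 0.0232 [0.4929 0.1849 0.2475]
```

Request:
{"fn": "carry_out", "kwargs": {
  "dr": [
    [0, 0, 0],
    [0, 0, 0],
    [0, 0, 0],
    [0, 0, 0],
    [0, 0, 0]
  ],
  "translation": [
    [-3, 3.8, 0],
    [-6, 7.7, 0],
    [-9, 11.5, 0],
    [-11.9, 15.2, 0],
    [-11.9, 15.2, 0]
  ],
  "jaw": [0, 0, 0, 0, 0]
}}

```text
clock: 27.18
eef_pos: [0.4069, 0.0089, 0.2452]
ee_rot: [3.123, 0.332, 0.001]
force: [-0.2, -0.0, -2.3]
grip_width: 0.0232
```

```bash
python3 -c "
from h import *
plan((.41,.01,.0955),12.5)
w=snap('wrist','w17.png');a=snap('scene','s17.png')
A=cv2.resize(a[150:330,200:440],(400,300),interpolation=2);cv2.imwrite('pics/c17.png',np.hstack([A,cv2.resize(w,(400,300))])[:,:,::-1])"
```

```text
dr [ 0.06 -0.04 -0.38] tr [ 0.32 -0.06 14.97] F [-0.2 -0.  -2.3] t 27.175 w 0.0232 [0.4069 0.0089 0.2452]
```

View pics/c17.png

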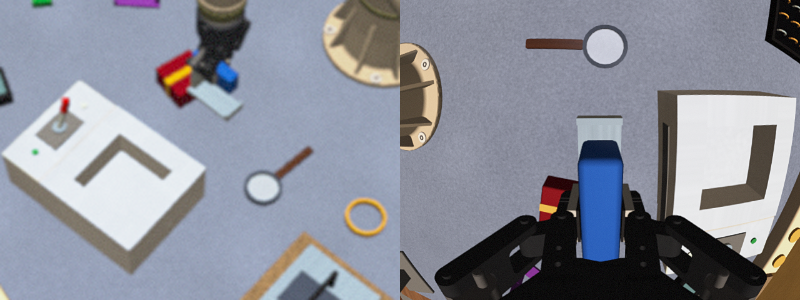

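The space below is clear: gift box and magnifier are both well away. Lowering.

Request:
{"fn": "carry_out", "kwargs": {
  "dr": [
    [0, 0, 0],
    [0, 0, 0],
    [0, 0, 0],
    [0, 0, 0],
    [0, 0, 0]
  ],
  "translation": [
    [0.3, 0, 4],
    [0.3, 0, 8],
    [0.3, 0, 11.5],
    [0.3, 0, 13.5],
    [0.3, 0, 14]
  ],
  "jaw": [0, 0, 0, 0, 0]
}}

```text
clock: 27.9
eef_pos: [0.4106, 0.0129, 0.1032]
ee_rot: [-3.122, -0.343, 0.003]
force: [-0.2, 0.1, -1.9]
grip_width: 0.0234
```

Request:
{"fn": "carry_out", "kwargs": {
  "dr": [
    [0, 0, 0],
    [0, 0, 0],
    [0, 0, 0],
    [0, 0, 0]
  ],
  "translation": [
    [0, 0, 0.3],
    [0, 0, 0.6],
    [0, 0, 0.8],
    [0, 0, 0.8]
  ],
  "jaw": [0, 0, 0, 0]
}}

```text
clock: 28.4
eef_pos: [0.4113, 0.0117, 0.0965]
ee_rot: [3.123, 0.339, 0.001]
force: [-0.3, -0.0, -2.7]
grip_width: 0.0233
```

Request:
{"fn": "carry_out", "kwargs": {
  "dr": [
    [0, 0, 0],
    [0, 0, 0],
    [0, 0, 0]
  ],
  "translation": [
    [0, 0, 0.1],
    [0, 0, 0.15],
    [0, 0, 0.15]
  ],
  "jaw": [0, 0, 0]
}}

```text
clock: 28.78
eef_pos: [0.4113, 0.0116, 0.0953]
ee_rot: [3.123, 0.339, 0.001]
force: [-2.6, 0.4, 4.3]
grip_width: 0.0231
```

The lifter is resting on the counter (+4.3 N). Releasing and backing straight up.

Request:
{"fn": "carry_out", "kwargs": {
  "dr": [
    [0, 0, 0],
    [0, 0, 0],
    [0, 0, 0],
    [0, 0, 0]
  ],
  "translation": [
    [0, 0, 0],
    [0, 0, 0],
    [0, 0, 0],
    [0, 0, 0]
  ],
  "jaw": [0.35, 0.55, 0.55, 0.55]
}}

```text
clock: 29.28
eef_pos: [0.4111, 0.0118, 0.0947]
ee_rot: [3.123, 0.34, -0.0]
force: [-0.4, -0.7, 0.4]
grip_width: 0.047
```

Request:
{"fn": "carry_out", "kwargs": {
  "dr": [
    [0, 0, 0],
    [0, 0, 0],
    [0, 0, 0],
    [0, 0, 0],
    [0, 0, 0]
  ],
  "translation": [
    [0, 0, -1],
    [0, 0, -4],
    [0, 0, -9],
    [0, 0, -14],
    [0, 0, -17]
  ],
  "jaw": [0.55, 0.55, 0.55, 0.55, 0.55]
}}

```text
clock: 29.9
eef_pos: [0.4117, 0.0117, 0.2682]
ee_rot: [3.122, 0.339, 0.006]
force: [1.3, 0.8, -0.1]
grip_width: 0.0471
```

Request:
{"fn": "carry_out", "kwargs": {
  "dr": [
    [0, 0, 0],
    [0, 0, 0],
    [0, 0, 0],
    [0, 0, 0],
    [0, 0, 0]
  ],
  "translation": [
    [0, 4, 0],
    [0, 9, 0],
    [0, 14, 0],
    [0, 18, 0],
    [0, 20, 0]
  ],
  "jaw": [0.55, 0.55, 0.55, 0.55, 0.55]
}}

```text
clock: 30.52
eef_pos: [0.4543, -0.1854, 0.2653]
ee_rot: [3.123, 0.336, 0.001]
force: [-0.6, 0.1, 0.1]
grip_width: 0.0471
```

```bash
python3 -c "
from h import *
s=robot.state();print(s['clock'],s['eef_pos'],s['force'])
w=snap('wrist','w18.png');a=snap('scene','s18.png');b=snap('top','t18.png')
A=cv2.resize(a[90:430,120:480],(400,378),interpolation=2);B=cv2.resize(b[130:370,160:540],(400,253))
cv2.imwrite('pics/c18.png',np.vstack([np.hstack([A,cv2.copyMakeBorder(cv2.resize(w,(400,300)),0,78,0,0,cv2.BORDER_CONSTANT)])])[:,:,::-1])
for n in ['scene','top']:
  for t in ['lid','pad','lifter','lid_loop','gift_box','magnifier','card_terminal']:
    print(n,t,[(np.round(world(n,d['xyz']),3).tolist(),round(d['p'],2)) for d in pinpoint(n,t)])
"
```

```text
30.525 [ 0.45428621 -0.18540849  0.26525865] [-0.60197032  0.08281649  0.07339748]
scene lid [([0.45, 0.365, 0.008], 0.63)]
scene pad []
scene lifter [([0.412, 0.008, 0.004], 0.77), ([0.474, -0.483, -0.002], 0.75), ([0.33, -0.354, -0.002], 0.53)]
scene lid_loop [([0.451, 0.364, 0.064], 0.85)]
scene gift_box [([0.375, -0.13, 0.0], 0.58)]
scene magnifier [([0.387, 0.136, 0.004], 0.83)]
scene card_terminal [([0.725, -0.328, -0.0], 0.67)]
top lid [([0.453, 0.363, 0.009], 0.62)]
top pad []
top lifter [([0.333, -0.353, 0.001], 0.88), ([0.414, 0.01, -0.001], 0.74), ([0.485, -0.485, -0.002], 0.74)]
top lid_loop [([0.454, 0.366, 0.067], 0.62)]
top gift_box []
top magnifier [([0.386, 0.135, -0.0], 0.88)]
top card_terminal [([0.733, -0.327, -0.0], 0.89)]
```

View pics/c18.png

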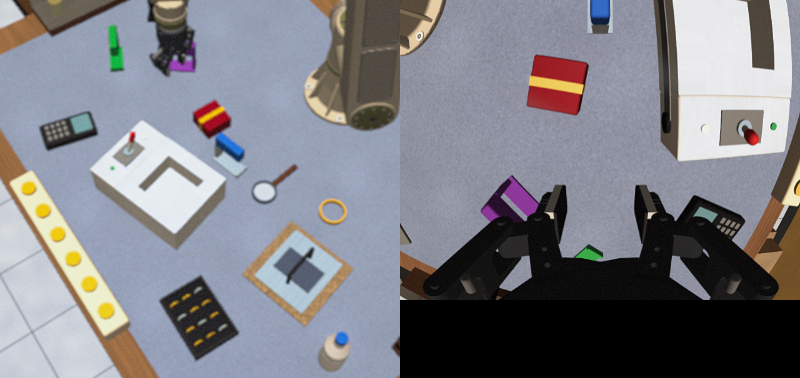

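View pics/t18.png

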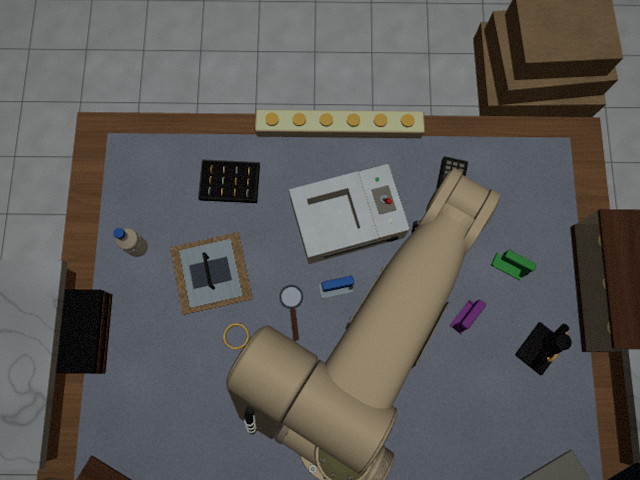

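The lid is centred on the pad, the lifter stands upright at about (0.41, 0.01), and the others are unmoved. One last numeric check of the bat angle, then I'll hand in.

```bash
python3 -c "
from h import *
for n,f,roi in (('scene','s18.png',(195,250,215,250)),('top','t18.png',(180,215,370,405))):
    im=cv2.imread('pics/'+f);h=cv2.cvtColor(im,cv2.COLOR_BGR2HSV);m=(cv2.inRange(h,(0,150,70),(8,255,255))|cv2.inRange(h,(172,150,70),(180,255,255)))[roi[0]:roi[1],roi[2]:roi[3]]
    ys,xs=np.nonzero(m);print(n,'red',xs.mean()+roi[2],ys.mean()+roi[0],len(xs))
    for nm,th in (('on',.42),('up',0),('off',-.42)):
        print(nm,[proj(n,bath(r*np.sin(th),-.1,.106+r*np.cos(th))).round(1).tolist() for r in (.05,.066)])
"
```

```text
scene red 238.56521739130434 212.82608695652175 23
on [[228.3, 222.5], [226.2, 221.2]]
up [[233.1, 216.9], [232.5, 213.7]]
off [[238.0, 213.0], [239.1, 208.7]]
top red 388.3478260869565 200.7826086956522 23
on [[382.8, 186.7], [382.7, 182.7]]
up [[385.3, 193.1], [386.0, 191.2]]
off [[387.5, 200.6], [388.9, 201.2]]
```

The bat matches "off" in both cameras.

```bash
python3 -c "
from h import *
print(robot.close_job())"
```

```text
the job is handed in; nothing more can be done
None
```

The job is done and handed in after about 31 s of robot time. I flipped the switch to off, then lifted the lid by its loop with the blue lifter and set it on the cork pad. The lifter now stands upright on open counter at about (0.41, 0.01), not in its old spot.

**Last checks:**
- **Switch:** the red grip matches the "off" projection within about 1 px in both fixed cameras.
- **Lid:** it is flat at about (0.452, 0.364), within a few mm of the pad's middle. It is turned a quarter turn from how it lay on the bath, square to the pad.
- **Lifter:** it rested on the counter before I let go, and both cameras show it upright.
- **Other goods:** the magnifier, gift box, card terminal and the green and purple look-alikes were located again at their starting places within measurement error. The bangle, ring tray and spray bottle look undisturbed in the pictures.
- **Gripper:** it was clear of everything at hand-in.

**What went wrong:** while carrying the lid to the pad, the last wrist joint reached its limit and the tool tilted about 3.5° for roughly two seconds. I levelled it and turned the lid the other way. In the pictures the lid stayed on the blade and the views before and after show it hanging square.

**What disagreed:** the networks missed the pad in the final pictures because the lid covers most of it, so I judged the centring from the earlier pad measurements and the visible margins. The gift box was found by only one of the two cameras at the end.

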